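Stow the galley jar rack for sea

ROBOT

A 6-joint arm with a two-finger parallel gripper is mounted at the origin on a cart in front of the work surface, level with it; the furniture and walls round the work are solid. World frame = base frame: x ahead of the robot, y to its left, z up, the work surface at z = 0. Lengths are in mm, angles in rad, forces in N, time in s.
With the tool pointing down it reaches from about 375 to 975 mm from the base axis. Payload 3.8 kg.
Tool frame: the origin (TCP) lies at the very end of the fingers, on their centre line; the grasp point (between the pads) lies manip.grip_point_offset behind it (manip.grip_point_offset is the distance from the TCP to the grasp point, in mm); z points along the fingers, y is the line along which they close (so a half turn about z gives the same grasp; the last joint's range is limited). The gripper opens to 88 mm and grips with 3 to 60 N. Pads are 18 mm wide; open, the fingers measure 123 mm over their backs; the gripper's body (75 mm by 187 mm) begins 45 mm behind the grasp point.
Start: joints at [1.291, 0.264, 1.604, -0, 1.274, -0.037], TCP at [162.282, 655.197, 238.706] pointing down, gripper open.
Joint ranges: [-2.63, 2.63], [-0.94, 2.18], [0.31, 2.57], [-1.31, 4.45], [0, 2.66], [-2.55, 2.55]. Speed limits (rad/s): [2.57, 2.57, 3.14, 3.14, 3.14, 3.14].

INTERFACE

Orientations are given as a unit quaternion [x, y, z, w].
In Python, from workcell import manip, grab_frame, camera_model, job gives the robot as it stands.
- The arm moves only by the shell command python3 -m handwheel 'ROWS' [FORCE]. ROWS is a JSON object of lists of equal length, an entry for each row: "dp": the shift along the world's x, y, z in units of 40 mm (1.0 is 40 mm), a list of three; "yaw": the turn about the world's z in rad; "jaw": the finger opening in mm, from 0 to 88.1. A call has 1 to 5 rows; each row shifts and turns the commanded pose from where the row before left it; what a row does not reach is not made up. A row lasts 1/12 s, in which the tool goes at most 41.7 mm and 7.16 degrees, less where a joint would pass 70% of its speed; a pose out of reach is approached as far as the arm can. A call is refused whole if a number of a shift passes 1 or a number of a turn 0.125, either way. A call with a gripper value outside its range is refused whole. The fingers move at their own pace and stop on an object; FORCE is the grip in N (left out, the last holds). Time passes only in rows, so rows that do not move let the fingers close. It gives the time, the measured TCP pose, the force, the opening and the grip force at its end, in the units of the state.
- manip.get_state(): the state, without advancing time (a new reading comes with each control period).
- grab_frame(name): name is "scene" or "top" or "wrist"; returns the picture (400x640x3 uint8, red, green, blue); there is no depth.
- camera_model(name): a dict with "vfov" (degrees; the focal length in pixels is half the picture's height over the tangent of half this angle, whatever the lens; pixels are square), "cx", "cy" (the principal point, pixels), "k1" (the pictures are not rectified: a ray, as slopes to the right and down, at radius r is drawn at 1 + k1 r^2 times it, then the intrinsics apply), "R" (3x3) and "t" (3): a world point X has camera coordinates R X + t; the wrist camera has in their place "tool_from_camera" (4x4, takes a point from camera to tool coordinates, whose origin is the TCP and whose axes are the flange's). Camera axes: x right, y down, z forward; pixel columns grow to the right and rows downward; lengths in mm; the calibration is good to about 2 mm. A picture is of the moment at which its call begins: read the wrist's pose just before it. camera_model takes no time and is no camera call.
- job.job_done(): hands the job in; it is judged then, once.
The state is a dict: "clock": time; "joint_positions": joint angles; "joint_velocities": joint speeds; "joint_torque": joint torques, N m; "position": TCP position; "tool_rot": TCP orientation; "ft_force": force on the tool from outside, world axes, zero at the start; "ft_torque": the same for the moment, N m; "grip_width": finger opening in mm; "finger_force": force on a finger pad.
Only numpy, scipy, OpenCV 4.12 (cv2) and the standard library are available. Lean on these libraries where they do the work, as an engineer would, in place of code of your own. Each camera call takes 0.05 s, during which the arm holds its last target. There are 200 camera calls.

TASK

We are about to cast off: stand every red-lidded spice jar and little white herb pot that is out on the counter upright in a compartment of the wooden rack, then swing the rack's folding gate fully shut around them one leaf after the other, beginning with the leaf on the hinge post, so that the short last leaf ends under the clamp. Then turn the clamp's wing knob clockwise until its pad just touches that leaf and give it a quarter of a turn more. Leave the other things on the counter where they are.

Things in the scene. Friction and masses are not known exactly. Their poses are not given: they have to be found in the camera images.
- rack: The wooden jar rack, fixed to the counter: a board 107 x 288 x 10 mm (x from -47 to 60 mm) with a back board (+x side) and an end board (-y end), both up to 67 mm above the counter; the gate closes its front (-x) and +y end. Steel hinge post at x = -38, y = -126 mm. Origin: on the board's underside, midway along it, 11 mm above the counter; x points to the back board, y along the rack, z up.
- rack_floor (a point): Centre of the rack's floor (top of the board, 21 mm above the counter), axes as the rack's. It is parted by three dividers 6 mm thick, 46 mm high, into a row of four compartments 55 mm wide, centred at y = -98, -37, 24 and 85 mm; any jar or pot may stand in any, one in each. Each reaches from x = -33 mm (inner face of the shut gate) to x = +22 mm (back board).
- gate_a (a joint): First leaf of the folding gate, 126 mm long from hinge post to next pivot. Wooden rail 10 mm thick, 43 to 71 mm above the counter, with an upright round finger peg on top. 0 rad: shut against its stop, pointing along the rack's +y across the front; grows counter-clockwise from above as it swings out towards the robot, up to 1.9. Stiff (0.3 N m), stays where it is left.
- gate_b (a joint): Second leaf, hinged on the first one's far end, 126 mm long. Wooden rail 10 mm thick, 43 to 71 mm above the counter, with an upright round finger peg on top. 0 rad: in line with the first leaf, against its stop; grows counter-clockwise from above as it folds back, up to 2.8. Friction 0.18 N m.
- gate_c (a joint): Third leaf, hinged on the second one's far end, 83 mm long with a steel tongue 26 x 26 x 6 mm at its end, top 71 mm above the counter. Wooden rail and peg as the others. 0 rad: square to the second leaf, against its stop (gate shut: it points along the rack's +x, tongue under the clamp pad); grows counter-clockwise from above, up to 2.7. Friction 0.08 N m.
- gate_a_peg (a point): Middle of the first leaf's finger peg (14 mm thick, 27 mm high, from 71 to 98 mm above the counter), 80 mm from the hinge post's axis. The leaf runs along this frame's +y.
- gate_b_peg (a point): Middle of the second leaf's finger peg (same size and height), 85 mm from that leaf's pivot; the leaf runs along this frame's +y.
- gate_c_peg (a point): Middle of the third leaf's finger peg (same size and height), 30 mm from that leaf's pivot; the leaf runs along this frame's +x.
- gate_a_pivot (a point): Point on the vertical axis of the hinge post, 57 mm above the counter.
- gate_b_pivot (a point): Point on the vertical pivot between first and second leaf, 57 mm above the counter.
- gate_c_pivot (a point): Point on the vertical pivot between second and third leaf, 57 mm above the counter.
- clamp_grip (a point): Grip point of the clamp's black wing knob, on its vertical axis (at 34, 126 mm in the rack's frame), 152 mm above the counter with the screw up. Wing: 50 mm long (along this frame's x), 12 mm thick, 26 mm high, on a 21 mm hub. The steel bracket arm under it is 109 to 123 mm above the counter; its post is behind, at x = 54, y = 126 mm.
- clamp_knob (a joint): Turn of the clamp's knob in rad: grows as it is turned clockwise seen from above, which drives the screw, knob and pad down by 12 mm a turn. At 0 the pad's face is 5 mm above the tongue of the shut gate. Friction about 0.05 N m; it stays where it is left.
- clamp_pad (a joint): How far the clamp's sprung rubber pad (21 mm across, at the foot of the screw) is pressed back into the screw, in m: 0 while it is free; after it has met the tongue it grows by about 12 mm for each further turn (so a quarter of a turn is about 0.003), with a push of 4 N a mm; stops at 0.007.
- spice_0: A glass spice jar with a red lid, about 45 mm across and 106 mm tall (both spice jars look alike). Origin: centre of its underside; z points up along it. In some starts it is absent.
- spice_1: A glass spice jar with a red lid, about 45 mm across and 106 mm tall (both spice jars look alike). Origin: centre of its underside; z points up along it. In some starts it is absent.
- herb_pot_0: A low white stoneware herb pot, 47 mm across, with a pale wooden lid 44 mm across (from 49 mm up to its top at 70 mm, fixed on); both pots look alike. Origin: centre of its underside; z points up. In some starts it is absent.
- herb_pot_1: A low white stoneware herb pot, 47 mm across, with a pale wooden lid 44 mm across (from 49 mm up to its top at 70 mm, fixed on); both pots look alike. Origin: centre of its underside; z points up. In some starts it is absent.
- tuna_tin: A flat tin, 86 mm across and 40 mm high, at the left; not part of the job.
- tape_roll: A roll of tape lying flat, 98 mm across and 25 mm high, at the left; not part of the job.
- mug: A small striped mug, 60 x 83 x 49 mm, at the right; not part of the job.
- lemon_a: A lemon, 71 mm long and 51 mm thick, at the right; not part of the job.
- lemon_b: A lemon, 67 mm long and 54 mm thick, at the right; not part of the job.
Things that resemble listed ones, but are neither listed nor needed, are in the scene too. What is shaped like the spice_1 but blue is not meant.

How it is judged (in metres and radians):
On the way, in this order (a step that is already met when the one before it is completed fails the run):
1. every jar and pot that is there stands upright on the rack's floor (x of spice_0 in the frame of rack between -0.018 and 0.01 m and y of spice_0 in the frame of rack between -0.114 and 0.105 m and z of spice_0 in the frame of rack between 0.003 and 0.018 m and angle between each of spice_0, spice_1, herb_pot_0, herb_pot_1's own z axis and vertical below 0.12 rad and x of spice_1 in the frame of rack between -0.018 and 0.01 m and y of spice_1 in the frame of rack between -0.114 and 0.105 m and z of spice_1 in the frame of rack between 0.003 and 0.018 m and x of herb_pot_0 in the frame of rack between -0.018 and 0.01 m and y of herb_pot_0 in the frame of rack between -0.114 and 0.105 m and z of herb_pot_0 in the frame of rack between 0.003 and 0.018 m and x of herb_pot_1 in the frame of rack between -0.018 and 0.01 m and y of herb_pot_1 in the frame of rack between -0.114 and 0.105 m and z of herb_pot_1 in the frame of rack between 0.003 and 0.018 m), for 0.2 s.
2. the first leaf is shut across the front (value of joint gate_a below 0.06 rad), for 0.2 s.
3. the second leaf is shut in line with the first, which is still shut (value of joint each of gate_a, gate_b below 0.06 rad), for 0.2 s.
4. the third leaf is shut across the end, under the clamp (all of step 3 and value of joint gate_c below 0.06 rad), for 0.2 s.
At the end, for the whole second after the job is handed in: Every jar and pot present stands upright (within 7 degrees), at rest on the rack's floor; each of the three leaves is shut to within 0.06 rad; the clamp pad is pressed back 1.5 to 4.5 mm by the tongue (an eighth to three eighths of a turn past first touch) (all of step 1 and all of step 4 and linear speed of each of spice_0, spice_1, herb_pot_0, herb_pot_1 below 0.02 m/s and value of joint clamp_pad between 0.0015 and 0.0045 m).
It fails at once if the tin is knocked more than 4 cm from its place (distance of tuna_tin from where it was at the start of the episode above 0.04 m).
It fails at once if the roll of tape is knocked more than 4 cm from its place (distance of tape_roll from where it was at the start of the episode above 0.04 m).
It fails at once if the mug is knocked more than 4 cm from its place (distance of mug from where it was at the start of the episode above 0.04 m).
It fails at once if the lemon is knocked more than 4 cm from its place (distance of lemon_a from where it was at the start of the episode above 0.04 m).
It fails at once if the lemon is knocked more than 4 cm from its place (distance of lemon_b from where it was at the start of the episode above 0.04 m).
Of spice_0, spice_1, herb_pot_0, herb_pot_1 only 2 to 4 are there at a start; the rules pass over those that are not, and their reading is None.
At some moment in a run one of herb_pot_0, herb_pot_1 may be knocked a few centimetres aside while the robot is not near it.
Once in a run the grip may slacken for a moment while it holds something.
It also fails if it takes over 210 s, if anything falls off the work surface, if the arm or the gripper's body presses on something with over 40 N, if the wrist force passes 120 N, or if a joint passes its speed limit or range.

## Working session

There is one attempt and no reset: what is moved stays moved. The work goes in short steps, Python scripts to look and compute and a shell command to move; the robot and the scene stay as the last step left them, time stands still between calls to the robot, and variables do not carry over. Pictures are saved under pics/ and viewed, at most 14 in all, crops included, and the job is handed in when it is done.

```bash
mkdir -p pics
cat > h.py <<'E'
import numpy as np,cv2
from workcell import manip,grab_frame,camera_model,job
from scipy.spatial.transform import Rotation as Ro
def cam(name,st=None):
    c=camera_model(name)
    f=200/np.tan(np.radians(c["vfov"])/2)
    if name=="wrist":
        T=np.array(c["tool_from_camera"]);W=np.eye(4)
        W[:3,:3]=Ro.from_quat(st["tool_rot"]).as_matrix();W[:3,3]=st["position"]
        M=W@T;R=M[:3,:3].T;t=-R@M[:3,3]
    else: R=np.array(c["R"]);t=np.array(c["t"])
    return dict(f=f,cx=c["cx"],cy=c["cy"],k=c["k1"],R=R,t=t)
def ray(c,uv):
    d=(np.array(uv,float)-[c["cx"],c["cy"]])/c["f"];s=d.copy()
    for _ in range(20): s=d/(1+c["k"]*(s@s))
    return -c["R"].T@c["t"], c["R"].T@np.array([s[0],s[1],1])
def onz(c,uv,z):
    o,d=ray(c,uv);return o+d*(z-o[2])/d[2]
def proj(c,X):
    p=c["R"]@np.array(X,float)+c["t"];s=p[:2]/p[2];s=s*(1+c["k"]*(s@s))
    return s*c["f"]+[c["cx"],c["cy"]]
def save(n,im): cv2.imwrite(f"pics/{n}.png",im[:,:,::-1])
E
python3 - <<'E'
from h import *
for n in("scene","top"):
    im=grab_frame(n);save(n+"0",im);np.save(n+"0.npy",im)
    c=cam(n);print(n,ray(c,(320,200)),c["f"],c["k"])
print(manip.get_state(),manip.grip_point_offset,camera_model("wrist"))
E
```

```text
scene (array([-291.1036935 , -527.00499336, 1088.08914027]), array([ 0.57437063,  0.34786324, -0.74113404])) 362.157777936749 -0.006588291193274526
top (array([-462.48287505, -157.50567958, 1291.9004814 ]), array([ 0.61423789,  0.0692984 , -0.78610979])) 474.90762814886347 0.03297707968092678
{'clock': 0.1, 'joint_positions': array([ 1.29111916e+00,  2.64621774e-01,  1.60520642e+00, -2.24356077e-05,
        1.27373296e+00, -3.69089993e-02]), 'joint_velocities': array([ 0.00012336, -0.00179457, -0.00318177, -0.00030407, -0.00017027,
       -0.0002802 ]), 'joint_torque': array([ 8.80900698e-04, -5.03623581e+01, -3.58070612e+01,  7.30991433e-02,
        2.35031080e-02, -3.78703123e-05]), 'position': array([162.10194326, 654.58844271, 237.56704621]), 'tool_rot': array([ 1.21082892e-01,  9.92641911e-01, -9.73633064e-04, -1.44560662e-04]), 'ft_force': array([-0.28287659,  0.53103635, -0.61514932]), 'ft_torque': array([0.05889733, 0.00174912, 0.00530646]), 'finger_force': 0.0, 'grip_width': 88.31888001179382} 18.700000000000003 {'vfov': 59.16373074412574, 'cx': 321.1631584909648, 'cy': 198.49301231857876, 'k1': -0.06008803080319406, 'tool_from_camera': array([[ 6.04213847e-04, -9.46592178e-01, -3.22432757e-01,
         8.42971263e+01],
       [ 9.99999791e-01,  4.97206531e-04,  4.14231818e-04,
        -3.50547289e-01],
       [-2.31792926e-04, -3.22432939e-01,  9.46592281e-01,
        -1.44973170e+02],
       [ 0.00000000e+00,  0.00000000e+00,  0.00000000e+00,
         1.00000000e+00]])}
```

View pics/top0.png

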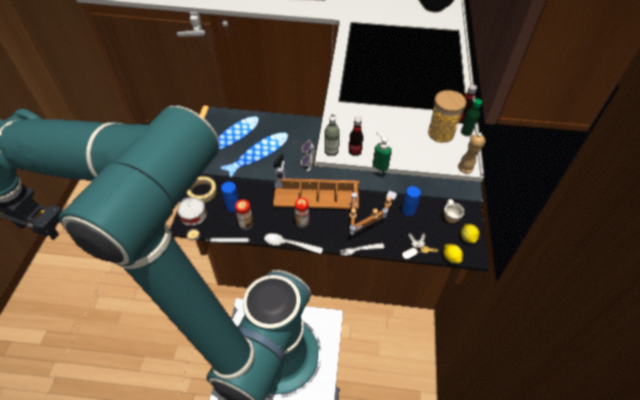

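View pics/scene0.png

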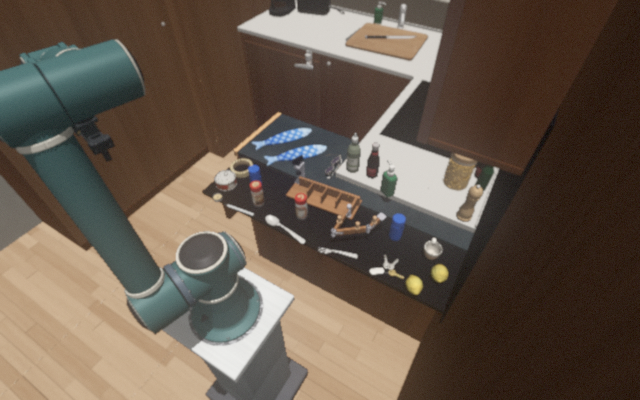

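The pictures show two red-lidded jars (top view 244,205 and 302,205), the rack at about (317,192) and the folded gate at (370,215). I'll enlarge the counter.

Run:
```python
from h import *
a=np.load("top0.npy")[140:280,150:350];b=np.load("scene0.npy")[140:290,190:390]
c=np.load("top0.npy")[150:280,330:500]
save("z0",np.vstack([cv2.resize(a,(800,560),interpolation=cv2.INTER_CUBIC)]))
save("z1",np.vstack([cv2.resize(b,(800,600),interpolation=cv2.INTER_CUBIC)]))
```

```text
(no output)
```

View pics/z0.png

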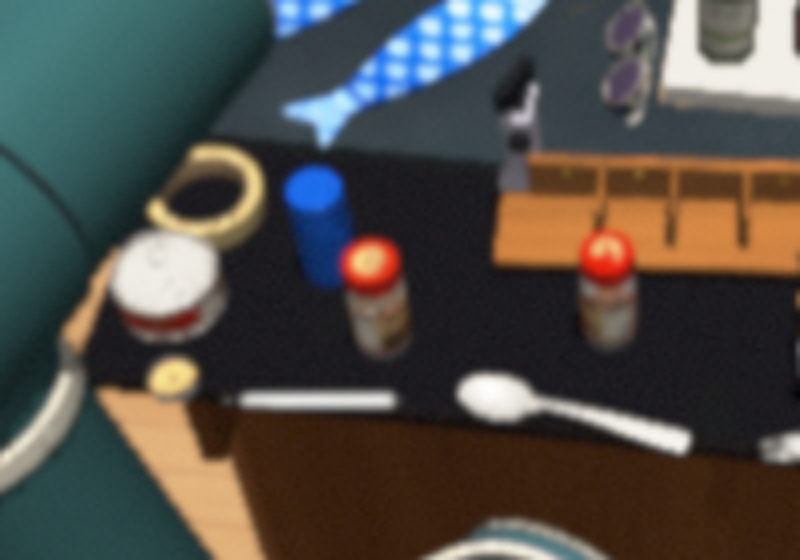

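View pics/z1.png

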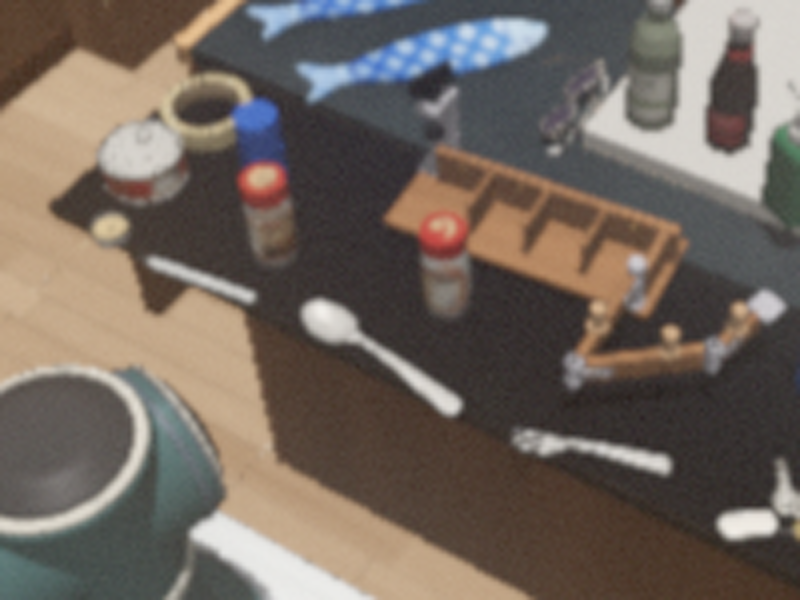

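Jars and rack are clear in both views, and there are no herb pots in sight. The small pale disc at left (top 193,234) needs a check. The tin, tape and blue can are at left. Next: coarse positions.

Run:
```python
from h import *
T=cam("top");S=cam("scene")
t=lambda x,y:(150+x/4,140+y/4)
s=lambda x,y:(190+x/4,140+y/4)
def tri(a,b):
    o1,d1=ray(T,a);o2,d2=ray(S,b);d1/=np.linalg.norm(d1);d2/=np.linalg.norm(d2)
    k=np.linalg.lstsq(np.c_[d1,-d2],o2-o1,rcond=None)[0]
    p,q=o1+k[0]*d1,o2+k[1]*d2
    return ((p+q)/2).round(0),round(np.linalg.norm(p-q),1)
print("jarL",tri(t(371,258),s(263,178)),onz(T,t(371,258),106),onz(S,s(263,178),106))
print("jarR",tri(t(607,250),s(444,226)),onz(T,t(607,250),106),onz(S,s(444,226),106))
print("cork",tri(t(173,377),s(110,226)),onz(T,t(173,377),0))
print("tin",tri(t(166,272),s(143,150)),"tape",tri(t(208,190),s(207,102)))
print("blue",tri(t(316,190),s(258,113)))
print("clampknob",tri(t(515,82),s(435,84)))
print("rack front left top21",onz(T,t(496,258),21),onz(S,s(385,218),21))
```

```text
jarL (array([414., 185., 106.]), np.float64(1.4)) [414.99756848 185.43848695 106.        ] [413.32691149 184.92120178 106.        ]
jarR (array([448.,   3., 105.]), np.float64(1.9)) [446.71864602   3.01135782 106.        ] [449.11707843   3.17949937 106.        ]
cork (array([347., 343.,  12.]), np.float64(1.7)) [3.53216567e+02 3.47682920e+02 2.27373675e-13]
tin (array([435., 371.,  32.]), np.float64(1.1)) tape (array([527., 362.,  31.]), np.float64(2.5))
blue (array([482., 246., 104.]), np.float64(4.5))
clampknob (array([586., 100., 135.]), np.float64(4.8))
rack front left top21 [491.38890055 105.97792424  21.        ] [492.02407589 106.10486673  21.        ]
```

Triangulation agrees with the given heights (jar lids at 106 and 105). The disc is only 12 mm high, so it is not a pot. Moving the wrist over the rack for a closer look.

```bash
python3 -m handwheel '{"dp":[[0,0,0.8],[0,0,0.8],[0,0,0.8],[0.4,-0.9,0],[0.4,-0.9,0]],"yaw":[0,0,0.08,0.08,0.08],"jaw":[88,88,88,88,88]}' 20
for i in 1; do :; done
python3 -m handwheel '{"dp":[[0.4,-0.9,0],[0.4,-0.9,0],[0.4,-0.9,0],[0.4,-0.9,0],[0.4,-0.9,0]],"yaw":[0,0,0,0,0],"jaw":[88,88,88,88,88]}'
python3 -m handwheel '{"dp":[[0.4,-0.9,0],[0.4,-0.9,0],[0.4,-0.9,0],[0.4,-0.9,0],[0.4,-0.9,0]],"yaw":[0,0,0,0,0],"jaw":[88,88,88,88,88]}'
python3 -m handwheel '{"dp":[[0.4,-0.9,0],[0.4,-0.9,0],[0.4,-0.9,0],[0.4,-0.9,0],[0.4,-0.9,0]],"yaw":[0,0,0,0,0],"jaw":[88,88,88,88,88]}'
python3 -m handwheel '{"dp":[[0,-0.9,0],[0,-0.5,0],[0,0,0],[0,0,0]],"yaw":[0,0,0,0],"jaw":[88,88,88,88]}'
python3 - <<'E'
from h import *
st=manip.get_state();im=grab_frame("wrist");np.save("w1.npy",im);save("w1",im)
print(st["position"],st["tool_rot"])
E
```

```text
clock: 0.52
position: [194.4, 584.8, 337.2]
tool_rot: [-0.002, 1.0, 0.002, 0.001]
ft_force: [0.3, -1.2, -1.3]
grip_width: 88.2
finger_force: 0.0
clock: 0.93
position: [274.4, 401.2, 334.2]
tool_rot: [0.001, 1.0, -0.0, -0.0]
ft_force: [0.4, -0.2, -0.3]
grip_width: 88.0
finger_force: 0.0
clock: 1.35
position: [354.2, 221.3, 334.4]
tool_rot: [0.001, 1.0, -0.0, -0.0]
ft_force: [0.8, -0.6, 0.0]
grip_width: 88.0
finger_force: 0.0
clock: 1.77
position: [434.3, 41.2, 334.5]
tool_rot: [0.001, 1.0, 0.0, 0.0]
ft_force: [-0.3, 0.0, 0.5]
grip_width: 88.0
finger_force: 0.0
clock: 2.1
position: [434.0, -13.4, 334.2]
tool_rot: [0.003, 1.0, 0.0, -0.0]
ft_force: [-0.8, 0.4, -0.2]
grip_width: 87.8
finger_force: 0.0
[434.00307643 -13.38220871 334.24315577] [ 2.92190717e-03  9.99995571e-01  3.62378728e-04 -4.34466895e-04]
```

View pics/w1.png

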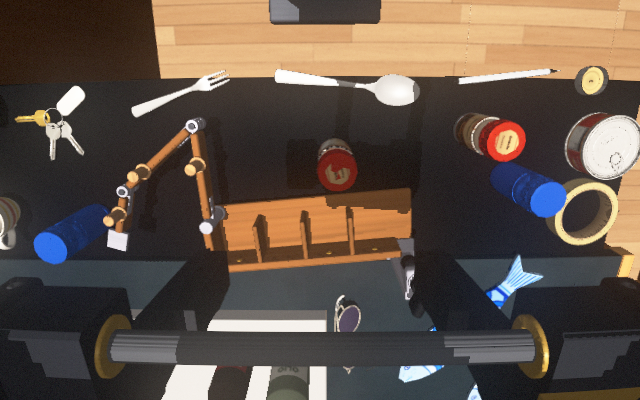

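The wrist view shows the whole job: jars' lids at (337,170) and (506,140), rack front edge from (411,190) to (222,207), hinge post (206,228), pegs near (190,168), (135,174), (114,217), clamp at (407,275). No pots. Measuring these.

Run:
```python
from h import *
st=dict(position=[434.0,-13.4,334.24],tool_rot=[2.92e-3,.999996,3.6e-4,-4.3e-4]);c=cam("wrist",st)
im=np.load("w1.npy").astype(int)
hsv=cv2.cvtColor(im.astype(np.uint8),cv2.COLOR_RGB2HSV)
P=lambda n,uv,z:print(n,onz(c,uv,z).round(1))
P("board +y front top",(411,190),21);P("board -y front top",(222,207),21)
P("post?",(206,228),98);P("post?",(206,228),75)
P("pegA",(190,168),98);P("pegB",(133,174),98);P("pegC",(114,217),98)
P("pivB",(196,125),75);P("pivC",(122,190),75);P("knob",(406,262),160)
red=((hsv[...,0]<6)|(hsv[...,0]>174))&(hsv[...,1]>150)&(hsv[...,2]>90)
n,l,s,ce=cv2.connectedComponentsWithStats(red.astype(np.uint8))
for i in range(1,n):
    if s[i,4]>200:
        print(s[i],ce[i]);P("lid",ce[i],106)
cr=np.load("w1.npy")[95:305,85:445];save("z2",cv2.resize(cr,(800,467),interpolation=cv2.INTER_CUBIC))
```

```text
board +y front top [493.8 109.3  21. ]
board -y front top [ 517.2 -151.8   21. ]
post? [ 515.4 -150.3   98. ]
post? [ 525.4 -158.5   75. ]
pegA [ 442.4 -160.3   98. ]
pegB [ 448.7 -227.3   98. ]
pegC [ 501.2 -260.2   98. ]
pivB [ 397.6 -156.2   75. ]
pivC [ 474.7 -257.7   75. ]
knob [527.5  73.1 160. ]
[ 479  119   47   43 1012] [501.24604743 138.6729249 ]
lid [409.6 180.6 106. ]
[318 153  40  38 851] [337.32314924 169.68037603]
lid [443.5   4.1 106. ]
```

View pics/z2.png

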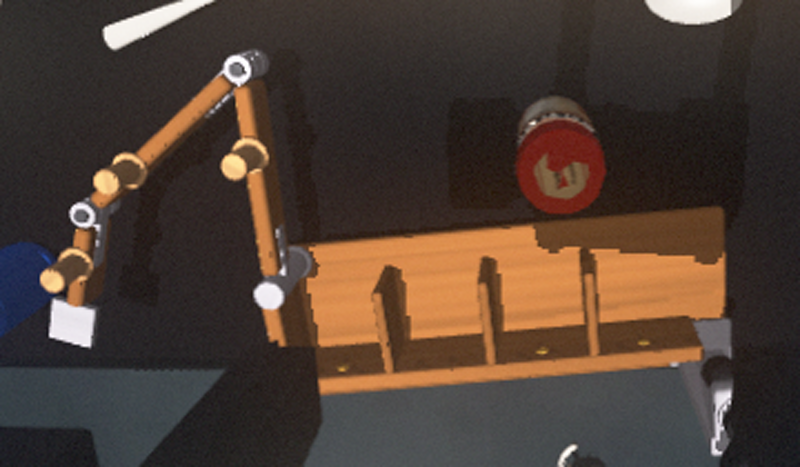

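```bash
python3 - <<'E'
from h import *
st=dict(position=[434.0,-13.4,334.24],tool_rot=[2.92e-3,.999996,3.6e-4,-4.3e-4]);c=cam("wrist",st)
th=0.0894;R=np.array([[np.cos(th),-np.sin(th)],[np.sin(th),np.cos(th)]]);o=np.array([553.5,-29.9])
for n,zu,z in(("div1",(387,279),67),("div2",(486,262),67),("div3",(587,253),67),("back end +y top",(702,354),67),("post top",(268,294),75),("pegA",(237,165),98),("pegB",(107,182),98),("pegC",(54,281),98),("pivB",(238,68),75),("pivC",(84,215),75)):
    w=onz(c,(85+zu[0]*.45,95+zu[1]*.45),z)[:2];print(n,w.round(1),(R.T@(w-o)).round(1))
print(onz(c,(338,171),106),onz(c,(505,141),106))
E
python3 -m handwheel '{"dp":[[0.3,0.42,-0.6],[0,0,-0.9],[0,0,-1],[0,0,-1],[0,0,-1]],"yaw":[0.09,0,0,0,0],"jaw":[88,88,88,88,88]}' 35
python3 -m handwheel '{"dp":[[0,0,-1],[0,0,-0.7],[0,0,-0.5],[0,0,0],[0,0,0]],"yaw":[0,0,0,0,0],"jaw":[88,88,88,88,88]}'
```

```text
div1 [518.8 -92.3] [-40.1 -59.1]
div2 [508.8 -35.7] [-45.1  -1.8]
div3 [503.7  21.2] [-45.1  55.3]
back end +y top [567.8  90.6] [ 25.  118.7]
post top [ 524.5 -158.9] [ -40.4 -125.9]
pegA [ 443.9 -158.6] [-120.7 -118.4]
pegB [ 452.1 -227.7] [-118.6 -187.9]
pegC [ 506.9 -267.3] [ -67.6 -232.2]
pivB [ 398.2 -160.8] [-166.3 -116.5]
pivC [ 477.  -257.1] [ -96.5 -219.5]
[444.99390998   4.87766192 106.        ] [412.09783646 185.19745286 106.        ]
clock: 2.57
position: [446.2, 6.0, 153.4]
tool_rot: [-0.045, 0.999, 0.0, 0.001]
ft_force: [1.7, -0.4, -0.3]
grip_width: 88.3
finger_force: 0.0
clock: 2.98
position: [445.1, 5.4, 65.9]
tool_rot: [-0.045, 0.999, 0.0, -0.002]
ft_force: [-0.4, -0.5, -0.2]
grip_width: 88.0
finger_force: 0.0
```

```bash
python3 -m handwheel '{"dp":[[0,0,-0.3],[0,0,0],[0,0,0],[0,0,0],[0,0,0]],"yaw":[0,0,0,0,0],"jaw":[88,50,40,35,35]}' 35
python3 -m handwheel '{"dp":[[0,0,0],[0,0,0],[0,0,0],[0,0,0],[0,0,0]],"yaw":[0,0,0,0,0],"jaw":[35,35,35,35,35]}'
python3 -m handwheel '{"dp":[[0,0,0.5],[0,0,1],[0,0,1],[0,0,1],[0,0,0]],"yaw":[0,0,0,0,0],"jaw":[35,35,35,35,35]}'
python3 - <<'E'
from h import *
st=manip.get_state();im=grab_frame("wrist");np.save("w2.npy",im);save("w2",im)
print(st["position"],st["tool_rot"],st["grip_width"])
E
```

```text
clock: 3.4
position: [447.5, 4.1, 56.2]
tool_rot: [-0.044, 0.999, -0.0, 0.001]
ft_force: [-0.8, -0.2, 0.0]
grip_width: 63.6
finger_force: 0.0
clock: 3.82
position: [446.6, 4.0, 55.1]
tool_rot: [-0.044, 0.999, 0.0, 0.0]
ft_force: [-0.5, 0.4, 2.5]
grip_width: 42.9
finger_force: 35.0
clock: 4.23
position: [451.5, 3.7, 203.1]
tool_rot: [-0.044, 0.999, -0.001, 0.007]
ft_force: [1.8, 0.2, -0.1]
grip_width: 42.9
finger_force: 35.0
[451.51112505   3.68726297 203.13503032] [-4.35863479e-02  9.99024411e-01 -7.07562924e-04  7.06790146e-03] 42.911412326103026
```

View pics/w2.png

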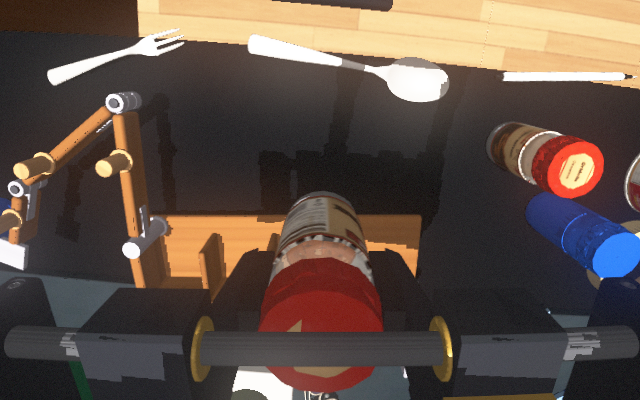

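Jar is held (width 43); the wrist picture shows it upright and the rack's front edge level at row 215, so yaw fits. Carrying it above the far compartment and looking at the rest of the rack from there.

```bash
python3 -m handwheel '{"dp":[[0.7,-0.7,0],[0.7,-0.7,0],[0.7,-0.7,0],[0.6,-0.7,0],[0,-0.5,0]],"yaw":[0,0,0,0,0],"jaw":[35,35,35,35,35]}' 
python3 -m handwheel '{"dp":[[0,0,0],[0,0,0],[0,0,0]],"yaw":[0,0,0],"jaw":[35,35,35]}'
python3 - <<'E'
from h import *
st=manip.get_state();im=grab_frame("wrist");np.save("w3.npy",im);save("w3",cv2.resize(im,(800,500),interpolation=cv2.INTER_CUBIC))
print(st["position"],st["tool_rot"],st["grip_width"]);np.savez("s3.npz",p=st["position"],q=st["tool_rot"])
E
```

```text
clock: 4.7
position: [556.9, -130.3, 192.2]
tool_rot: [-0.043, 0.999, -0.0, -0.0]
ft_force: [-0.3, -0.4, -0.6]
grip_width: 43.1
finger_force: 35.0
clock: 4.95
position: [552.8, -127.2, 192.7]
tool_rot: [-0.043, 0.999, 0.001, -0.002]
ft_force: [0.6, -0.2, -0.1]
grip_width: 43.1
finger_force: 35.0
[ 552.78824157 -127.17460975  192.72780119] [-4.33377627e-02  9.99058673e-01  8.46220641e-04 -1.70025646e-03] 43.07357616585191
```

View pics/w3.png

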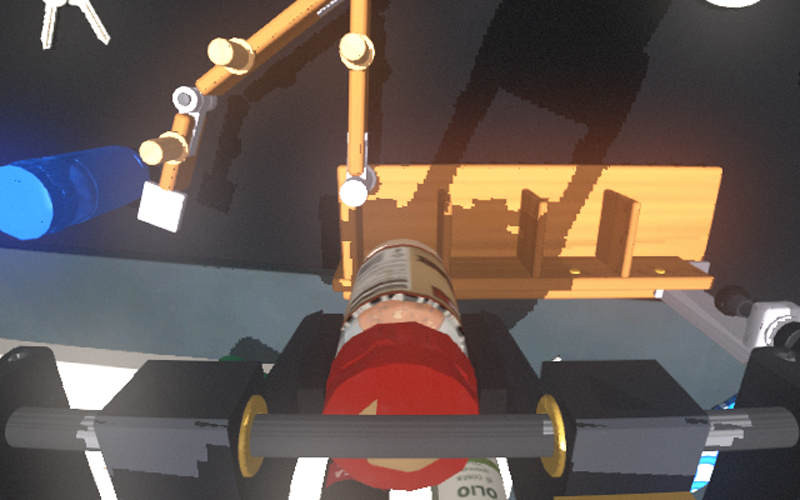

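The whole board is in view: front corners at (338,166) and (721,167) in the 800-wide picture, post top (354,192), pegs at (357,50), (222,50), (150,152), clamp at right edge.

```bash
cat >> h.py <<'E'
def rk(w,o,th):
    R=np.array([[np.cos(th),-np.sin(th)],[np.sin(th),np.cos(th)]]);return R.T@(np.array(w)[:2]-o)
def wd(r,o,th):
    R=np.array([[np.cos(th),-np.sin(th)],[np.sin(th),np.cos(th)]]);return R@np.array(r)+o
E
python3 - <<'E'
from h import *
s=np.load("s3.npz");c=cam("wrist",dict(position=s["p"],tool_rot=s["q"]))
P=lambda u,v,z:onz(c,(u/1.25,v/1.25),z)
a=P(338,165,21);b=P(721,167,21);print(a,b,np.linalg.norm(a-b))
d=(b-a)[:2];th=np.arctan2(-d[0],d[1]);m=(a+b)[:2]/2
o=wd([47,0],m,th);print("rack",o,th)
for n,u,v,z in(("post",354,193,75),("pegA",357,50,98),("pegB",220,50,98),("pegC",150,152,98),("pivC",185,99,75),("div3",615,190,46),("div3",615,190,67),("div2",530,189,46),("div2",530,189,67),("backedge",713,281,67)):
    w=P(u,v,z);print(n,z,w.round(1),rk(w,o,th).round(1))
print("targets",wd([-4,-98],o,th),wd([-4,24],o,th),"clamp",wd([34,126],o,th))
E
```

```text
[ 516.94414474 -175.8067356    21.        ] [491.85918011 105.48104715  21.        ] 282.4040937691251
rack [551.21587681 -30.98799916] 0.08894371648133206
post 75 [ 524.9 -158.4   75. ] [ -37.6 -124.6]
pegA 98 [ 446.5 -159.    98. ] [-115.7 -118.3]
pegB 98 [ 451.7 -228.8   98. ] [-116.7 -188.2]
pegC 98 [ 506.4 -269.3   98. ] [ -65.8 -233.4]
pivC 75 [ 477.9 -259.    75. ] [ -93.3 -220.6]
div3 46 [513.   15.3  46. ] [-33.9  49.5]
div3 67 [509.9   4.5  67. ] [-38.  39.]
div2 46 [517.8 -43.2  46. ] [-34.3  -9.2]
div2 67 [514.3 -49.8  67. ] [-38.4 -15.5]
backedge 67 [565.4  89.8  67. ] [ 24.9 119. ]
targets [ 555.93668445 -128.95592235] [545.09985258  -7.43817437] clamp [573.88934087  97.53403797]
```

```bash
python3 -m handwheel '{"dp":[[0.06,-0.03,-0.8],[0,0,-0.8],[0,0,-0.6],[0,0,-0.4],[0,0,-0.1]],"yaw":[0,0,0,0,0],"jaw":[35,35,35,35,35]}' 
python3 -m handwheel '{"dp":[[0,0,-0.08],[0,0,-0.05],[0,0,-0.05],[0,0,0]],"yaw":[0,0,0,0],"jaw":[35,35,35,35]}'
```

```text
clock: 5.42
position: [553.2, -126.9, 82.9]
tool_rot: [-0.044, 0.999, 0.001, -0.003]
ft_force: [-1.2, 1.1, -1.8]
grip_width: 43.0
finger_force: 35.0
clock: 5.75
position: [557.6, -129.2, 80.7]
tool_rot: [-0.044, 0.999, -0.0, 0.001]
ft_force: [0.5, -0.4, -0.3]
grip_width: 43.1
finger_force: 35.0
```

```bash
python3 -m handwheel '{"dp":[[0,0,-0.05],[0,0,-0.05],[0,0,0],[0,0,0]],"yaw":[0,0,0,0],"jaw":[35,35,35,35]}' 
python3 -m handwheel '{"dp":[[0,0,-0.05],[0,0,0],[0,0,0]],"yaw":[0,0,0],"jaw":[35,35,35]}'
```

```text
clock: 6.08
position: [557.4, -129.4, 76.1]
tool_rot: [-0.044, 0.999, -0.0, 0.001]
ft_force: [0.8, 0.2, 0.9]
grip_width: 43.4
finger_force: 35.0
clock: 6.33
position: [557.7, -129.4, 76.0]
tool_rot: [-0.044, 0.999, -0.0, 0.001]
ft_force: [-2.7, 1.8, 11.6]
grip_width: 43.4
finger_force: 35.0
```

```bash
python3 -m handwheel '{"dp":[[0,0,0.05],[0,0,0],[0,0,0],[0,0,0],[0,0,0.5]],"yaw":[0,0,0,0,0],"jaw":[60,60,60,60,60]}' 
python3 -m handwheel '{"dp":[[0,0,1],[0,0,1],[0,0,0.9],[-0.36,0.78,0],[-0.36,0.78,0]],"yaw":[0,0,0,0,0],"jaw":[60,60,60,60,60]}' 
python3 -m handwheel '{"dp":[[-0.36,0.78,0],[-0.36,0.78,0],[-0.36,0.78,0],[-0.36,0.78,0],[-0.36,0.78,0]],"yaw":[0,0,0,0,0],"jaw":[88,88,88,88,88]}' 
python3 -m handwheel '{"dp":[[-0.36,0.78,0],[-0.36,0.78,0],[-0.36,0.78,0],[0,0,0],[0,0,0]],"yaw":[0,0,0,0,0],"jaw":[88,88,88,88,88]}'
python3 - <<'E'
from h import *
st=manip.get_state();im=grab_frame("wrist");np.save("w4.npy",im);save("w4",im)
print(st["position"],st["tool_rot"],st["grip_width"]);np.savez("s4.npz",p=st["position"],q=st["tool_rot"])
E
```

```text
clock: 6.75
position: [553.1, -128.2, 91.2]
tool_rot: [-0.044, 0.999, 0.001, -0.004]
ft_force: [-0.4, -0.1, -0.7]
grip_width: 60.1
finger_force: 0.0
clock: 7.17
position: [530.3, -67.7, 215.0]
tool_rot: [-0.042, 0.999, -0.001, 0.003]
ft_force: [-0.4, 0.6, -1.3]
grip_width: 60.0
finger_force: 0.0
clock: 7.58
position: [454.7, 90.3, 211.1]
tool_rot: [-0.043, 0.999, -0.0, -0.0]
ft_force: [1.1, -0.1, 0.0]
grip_width: 88.0
finger_force: 0.0
clock: 8.0
position: [411.7, 184.0, 211.1]
tool_rot: [-0.046, 0.999, -0.0, -0.0]
ft_force: [0.1, 0.0, 0.8]
grip_width: 88.2
finger_force: 0.0
[411.7401144  183.9917456  211.11948227] [-4.56272879e-02  9.98958487e-01 -1.90921567e-04 -2.35710770e-04] 88.2403726738409
```

View pics/w4.png

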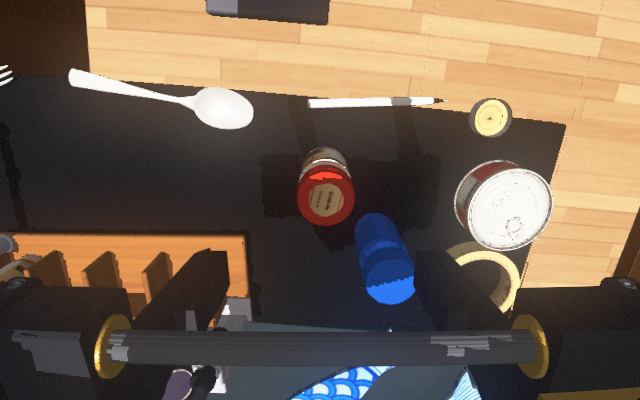

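The jar's lid top is centred at (326,199), with the blue can beside it, clear in x.

```bash
python3 - <<'E'
from h import *
s=np.load("s4.npz");c=cam("wrist",dict(position=s["p"],tool_rot=s["q"]))
print(onz(c,(326,199),106))
E
python3 -m handwheel '{"dp":[[0,0,-1],[0,0,-1],[0,0,-1],[0,0,-0.5],[0,0,-0.4]],"yaw":[0,0,0,0,0],"jaw":[88,88,88,88,88]}' 35
```

```text
[412.57520812 187.47027326 106.        ]
clock: 8.47
position: [411.1, 180.4, 52.3]
tool_rot: [-0.042, 0.999, -0.001, -0.002]
ft_force: [-0.5, 0.2, -0.1]
grip_width: 88.1
finger_force: 0.0
```

```bash
python3 -m handwheel '{"dp":[[0.03,0.05,0],[0,0,0],[0,0,0],[0,0,0],[0,0,0]],"yaw":[0,0,0,0,0],"jaw":[88,50,40,35,35]}' 35
python3 -m handwheel '{"dp":[[0,0,0],[0,0,0],[0,0,0],[0,0,0],[0,0,0]],"yaw":[0,0,0,0,0],"jaw":[35,35,35,35,35]}'
python3 -m handwheel '{"dp":[[0,0,0.5],[0,0,1],[0,0,1],[0,0,1],[0,0,0]],"yaw":[0,0,0,0,0],"jaw":[35,35,35,35,35]}'
python3 -m handwheel '{"dp":[[0.55,-0.8,0],[0.55,-0.8,0],[0.55,-0.8,0],[0.55,-0.8,0],[0.55,-0.8,0]],"yaw":[0,0,0,0,0],"jaw":[35,35,35,35,35]}'
python3 -m handwheel '{"dp":[[0.55,-0.8,0],[0,0,0],[0,0,0],[0,0,0],[0,0,0]],"yaw":[0,0,0,0,0],"jaw":[35,35,35,35,35]}'
python3 - <<'E'
from h import *
st=manip.get_state();im=grab_frame("wrist");np.save("w5.npy",im);save("w5",im)
print(st["position"],st["tool_rot"],st["grip_width"]);np.savez("s5.npz",p=st["position"],q=st["tool_rot"])
E
```

```text
clock: 8.88
position: [415.4, 185.1, 57.1]
tool_rot: [-0.043, 0.999, 0.0, 0.002]
ft_force: [0.0, -0.4, 1.1]
grip_width: 63.2
finger_force: 0.0
clock: 9.3
position: [414.3, 185.0, 56.1]
tool_rot: [-0.044, 0.999, 0.0, 0.001]
ft_force: [-1.2, -0.4, 2.9]
grip_width: 43.3
finger_force: 34.9
clock: 9.72
position: [418.7, 186.7, 204.0]
tool_rot: [-0.044, 0.999, 0.002, 0.007]
ft_force: [0.2, -0.1, -0.7]
grip_width: 43.6
finger_force: 34.9
clock: 10.13
position: [524.0, 23.3, 194.6]
tool_rot: [-0.044, 0.999, 0.0, -0.0]
ft_force: [-0.5, 0.5, 0.1]
grip_width: 44.0
finger_force: 34.9
clock: 10.55
position: [544.8, -6.3, 194.7]
tool_rot: [-0.044, 0.999, 0.0, -0.001]
ft_force: [0.3, 0.1, -0.4]
grip_width: 43.8
finger_force: 34.9
[544.76472922  -6.27124938 194.6656699 ] [-4.40027721e-02  9.99030986e-01  2.64112203e-04 -8.80120003e-04] 43.79310674650527
```

View pics/w5.png

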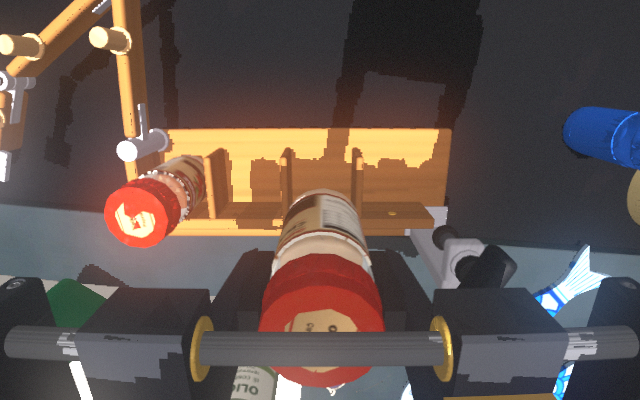

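Jar 1 stands in its compartment (lid 143,212). The second hangs over compartment y=24. I turn the gripper about 0.48 rad so its body keeps clear of the clamp knob (450–515, 235–275), then lower.

```bash
python3 -m handwheel '{"dp":[[0,0,0],[0,0,0],[0,0,0],[0,0,0],[0,0,0]],"yaw":[0.12,0.12,0.12,0.12,0],"jaw":[35,35,35,35,35]}'
python3 -m handwheel '{"dp":[[0,0,-0.8],[0,0,-0.8],[0,0,-0.6],[0,0,-0.4],[0,0,-0.1]],"yaw":[0,0,0,0,0],"jaw":[35,35,35,35,35]}' 
python3 -m handwheel '{"dp":[[0,0,-0.08],[0,0,-0.05],[0,0,0],[0,0,0]],"yaw":[0,0,0,0],"jaw":[35,35,35,35]}'
```

```text
clock: 11.02
position: [545.2, -5.9, 195.5]
tool_rot: [-0.282, 0.959, 0.0, 0.0]
ft_force: [0.4, 0.5, -0.5]
grip_width: 43.9
finger_force: 34.9
clock: 11.43
position: [542.6, -6.1, 84.0]
tool_rot: [-0.279, 0.96, 0.001, -0.003]
ft_force: [-0.5, -0.1, -2.0]
grip_width: 43.8
finger_force: 34.9
clock: 11.77
position: [547.0, -7.1, 83.7]
tool_rot: [-0.28, 0.96, -0.0, 0.001]
ft_force: [-0.3, 0.1, -1.0]
grip_width: 43.6
finger_force: 34.9
```

```bash
python3 -m handwheel '{"dp":[[0,0,-0.06],[0,0,-0.06],[0,0,0],[0,0,0]],"yaw":[0,0,0,0],"jaw":[35,35,35,35]}'
python3 -m handwheel '{"dp":[[0,0,-0.05],[0,0,-0.03],[0,0,0]],"yaw":[0,0,0],"jaw":[35,35,35]}'
```

```text
clock: 12.1
position: [545.8, -7.3, 77.5]
tool_rot: [-0.28, 0.96, 0.0, -0.0]
ft_force: [0.1, -0.3, -1.0]
grip_width: 43.4
finger_force: 34.9
clock: 12.35
position: [546.5, -7.1, 77.0]
tool_rot: [-0.28, 0.96, 0.0, 0.0]
ft_force: [-5.8, 1.4, 15.7]
grip_width: 43.2
finger_force: 34.9
```

```bash
python3 -m handwheel '{"dp":[[0,0,0.05],[0,0,0],[0,0,0],[0,0,0],[0,0,0.5]],"yaw":[0,0,0,0,0],"jaw":[60,60,60,60,60]}' 
python3 -m handwheel '{"dp":[[0,0,1],[0,0,1],[0,0,0.9],[0,0,0.8],[-0.8,0,0]],"yaw":[0,0,0,-0.12,-0.12],"jaw":[60,60,60,60,60]}' 
python3 -m handwheel '{"dp":[[-0.8,0,0],[-0.8,-0.5,0.3],[0,-0.5,0.7],[0,0,0],[0,0,0]],"yaw":[-0.12,-0.12,0,0,0],"jaw":[60,60,60,60,60]}'
python3 - <<'E'
from h import *
st=manip.get_state();im=grab_frame("wrist");np.save("w6.npy",im);save("w6",cv2.resize(im,(800,500),interpolation=cv2.INTER_CUBIC))
print(st["position"],st["tool_rot"],st["grip_width"]);np.savez("s6.npz",p=st["position"],q=st["tool_rot"])
E
```

```text
clock: 12.77
position: [542.3, -7.0, 92.2]
tool_rot: [-0.28, 0.96, 0.001, -0.004]
ft_force: [-0.3, -0.1, -0.6]
grip_width: 60.2
finger_force: 0.0
clock: 13.18
position: [521.9, -7.7, 252.9]
tool_rot: [-0.16, 0.987, -0.002, 0.008]
ft_force: [1.5, 0.2, 0.8]
grip_width: 60.2
finger_force: 0.0
clock: 13.6
position: [450.5, -47.8, 285.6]
tool_rot: [-0.043, 0.999, -0.0, 0.002]
ft_force: [0.8, 0.7, 0.0]
grip_width: 60.2
finger_force: 0.0
[450.50463578 -47.84941634 285.64000182] [-4.27536801e-02  9.99083959e-01 -2.46391039e-04  1.81811980e-03] 60.16152685022897
```

View pics/w6.png

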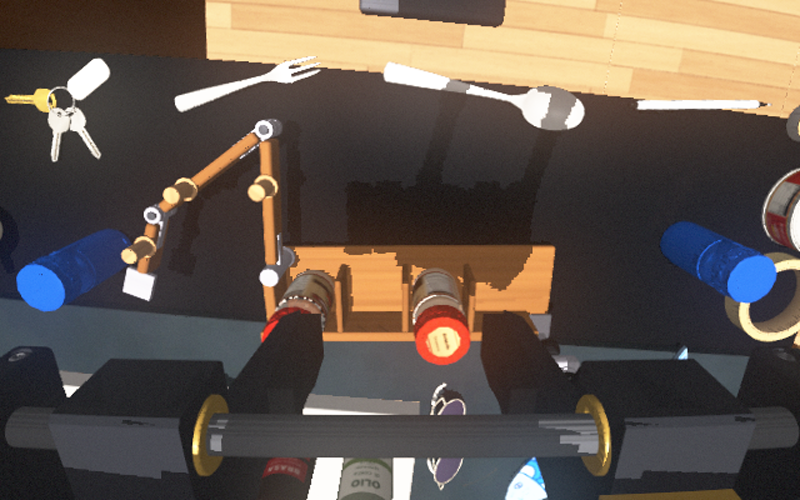

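Both jars stand between the dividers (lids at (443,340) and (290,325)). Working out the gate state and the push path for leaf A.

```bash
cat >> h.py <<'E'
O=np.array([552.,-30.]);TH=0.089
E
python3 - <<'E'
from h import *
s=np.load("s6.npz");c=cam("wrist",dict(position=s["p"],tool_rot=s["q"]))
for n,u,v,z in(("post",268,276,75),("pegA",258,192,98),("pegB",172,195,98),("pegC",132,256,98),("pivB",264,128,75),("pivC",152,215,75),("jar24",443,342,127),("bluebase",128,245,10)):
    w=onz(c,(u/1.25,v/1.25),z);print(n,w.round(1),rk(w,O,TH).round(1))
st=manip.get_state();print(st["joint_positions"].round(3),st["position"])
post=np.array([-38,-126.])
for a in np.arange(1.475,-0.01,-0.123):
    d=np.array([-np.sin(a),np.cos(a)]);n=np.array([np.cos(a),np.sin(a)])
    print(round(a,3),wd(post+80*d-17*n,O,TH).round(1))
E
```

```text
post [ 523.8 -159.4   75. ] [ -39.6 -126.4]
pegA [ 444.  -159.6   98. ] [-119.1 -119.5]
pegB [ 451.8 -227.6   98. ] [-117.3 -188. ]
pegC [ 506.  -265.9   98. ] [ -66.8 -230.9]
pivB [ 397.6 -161.4   75. ] [-165.5 -117.2]
pivC [ 476.6 -258.5   75. ] [ -95.4 -220.9]
jar24 [545.3  -7.1 127. ] [-4.6 23.4]
bluebase [ 531.2 -324.6   10. ] [ -46.9 -291.6]
[-0.16  -0.196  1.994  0.     1.342 -1.817] [450.28008333 -47.32306353 284.56318724]
1.475 [ 445.2 -175.3]
1.352 [ 443.8 -165.4]
1.229 [ 443.6 -155.3]
1.106 [ 444.7 -145.3]
0.983 [ 447.  -135.5]
0.86 [ 450.4 -126.1]
0.737 [ 455.  -117.2]
0.614 [ 460.7 -108.8]
0.491 [ 467.3 -101.3]
0.368 [474.8 -94.6]
0.245 [483.1 -88.9]
0.122 [492.  -84.2]
-0.001 [501.4 -80.7]
```

```bash
python3 -m handwheel '{"dp":[[0,-0.28,0],[0,-0.28,0],[0,-0.28,0],[0,-0.28,0],[0,-0.28,0]],"yaw":[-0.123,-0.123,-0.123,-0.123,-0.123],"jaw":[0,0,0,0,0]}' 10
python3 -m handwheel '{"dp":[[0,-0.28,0],[0,-0.28,0],[0,-0.28,0],[0,-0.28,0],[0,-0.28,0]],"yaw":[-0.123,-0.123,-0.123,-0.123,-0.123],"jaw":[0,0,0,0,0]}' 
python3 -m handwheel '{"dp":[[0,-0.28,0],[0,-0.28,0],[0,0,-0.8],[0,0,-0.8],[0,0,0]],"yaw":[-0.123,-0.123,0,0,0],"jaw":[0,0,0,0,0]}'
python3 -m handwheel '{"dp":[[0,0,0],[0,0,0],[0,0,0]],"yaw":[0,0,0],"jaw":[0,0,0]}'
```

```text
clock: 14.07
position: [450.1, -102.9, 282.7]
tool_rot: [0.263, 0.965, 0.0, -0.001]
ft_force: [-0.3, -0.6, 1.1]
grip_width: 28.8
finger_force: 0.0
clock: 14.48
position: [450.2, -158.9, 282.6]
tool_rot: [0.543, 0.84, -0.0, -0.001]
ft_force: [-0.2, -0.5, 0.1]
grip_width: 0.4
finger_force: 0.0
clock: 14.9
position: [446.1, -179.3, 212.6]
tool_rot: [0.64, 0.769, -0.002, -0.007]
ft_force: [-1.0, 0.8, -0.7]
grip_width: 0.8
finger_force: 0.0
clock: 15.15
position: [451.3, -181.8, 222.1]
tool_rot: [0.64, 0.769, 0.0, 0.001]
ft_force: [0.3, -0.1, 0.4]
grip_width: 0.5
finger_force: 0.0
```

```bash
python3 -m handwheel '{"dp":[[-0.15,0,-0.8],[0,0,-0.8],[0,0,-0.8],[0,0,-0.7],[0,0,-0.45]],"yaw":[0,0,0,0,0],"jaw":[0,0,0,0,0]}'
python3 -m handwheel '{"dp":[[0,0,0],[0,0,0],[0,0,0]],"yaw":[0,0,0],"jaw":[0,0,0]}'
```

```text
clock: 15.57
position: [444.1, -181.5, 77.5]
tool_rot: [0.64, 0.769, 0.0, 0.0]
ft_force: [-0.8, 0.2, 0.2]
grip_width: 0.7
finger_force: 0.0
clock: 15.82
position: [445.9, -182.4, 80.6]
tool_rot: [0.64, 0.768, 0.0, 0.002]
ft_force: [-0.0, 0.1, 0.2]
grip_width: 0.7
finger_force: 0.0
```

```bash
python3 -m handwheel '{"dp":[[0,0.17,0],[-0.035,0.25,0],[-0.005,0.25,0],[0.03,0.25,0],[0.06,0.245,0]],"yaw":[0,-0.123,-0.123,-0.123,-0.123],"jaw":[0,0,0,0,0]}'
python3 -m handwheel '{"dp":[[0.085,0.235,0],[0.115,0.22,0],[0.14,0.21,0],[0.165,0.19,0],[0,0,0]],"yaw":[-0.123,-0.123,-0.123,-0.123,0],"jaw":[0,0,0,0,0]}'
python3 -m handwheel '{"dp":[[0.19,0.17,0],[0.21,0.14,0],[0.22,0.12,0],[0,0,0],[0,0,0]],"yaw":[-0.123,-0.123,-0.123,0,0],"jaw":[0,0,0,0,0]}'
```

```text
clock: 16.23
position: [447.7, -135.9, 81.0]
tool_rot: [0.809, 0.587, 0.001, 0.003]
ft_force: [0.0, -4.9, 2.0]
grip_width: 0.3
finger_force: 2.2
clock: 16.65
position: [468.8, -100.5, 80.9]
tool_rot: [0.927, 0.374, 0.002, 0.002]
ft_force: [-0.6, 0.7, 0.7]
grip_width: 0.5
finger_force: 0.0
clock: 17.07
position: [491.4, -83.4, 79.2]
tool_rot: [0.979, 0.202, 0.001, 0.0]
ft_force: [-0.2, -0.3, -0.2]
grip_width: 0.6
finger_force: 0.0
```

```bash
python3 -m handwheel '{"dp":[[0.12,0.04,0],[0.1,0.04,0],[0,0,0],[0,0,0]],"yaw":[-0.1,0,0,0],"jaw":[0,0,0,0]}'
python3 -m handwheel '{"dp":[[0.07,0,0],[0,0,0],[0,0,0]],"yaw":[0,0,0],"jaw":[0,0,0]}'
```

```text
clock: 17.4
position: [499.5, -80.6, 78.4]
tool_rot: [0.988, 0.151, 0.0, 0.0]
ft_force: [-2.7, -1.1, 1.8]
grip_width: 0.7
finger_force: 1.2
clock: 17.65
position: [501.6, -80.3, 78.1]
tool_rot: [0.989, 0.15, -0.001, -0.0]
ft_force: [-5.3, -0.9, 4.0]
grip_width: 0.3
finger_force: 2.5
```

```bash
python3 -m handwheel '{"dp":[[0.08,0,0],[0,0,0],[0,0,0]],"yaw":[0,0,0],"jaw":[0,0,0]}'
python3 -m handwheel '{"dp":[[0.08,0,0],[0,0,0],[0,0,0]],"yaw":[0,0,0],"jaw":[0,0,0]}'
python3 -m handwheel '{"dp":[[0.08,0,0],[0,0,0],[0,0,0]],"yaw":[0,0,0],"jaw":[0,0,0]}'
```

```text
clock: 17.9
position: [501.9, -80.3, 77.8]
tool_rot: [0.989, 0.15, -0.004, -0.001]
ft_force: [-13.0, -1.8, 11.5]
grip_width: 0.3
finger_force: 6.8
clock: 18.15
position: [502.1, -80.3, 77.6]
tool_rot: [0.989, 0.15, -0.007, -0.002]
ft_force: [-22.0, -2.6, 18.4]
grip_width: 0.3
finger_force: 11.0
clock: 18.4
position: [502.3, -80.4, 77.2]
tool_rot: [0.989, 0.151, -0.011, -0.002]
ft_force: [-30.0, -3.2, 25.5]
grip_width: 0.6
finger_force: 15.1
```

```bash
python3 -m handwheel '{"dp":[[-0.4,0,0.1],[0,0,0.9],[0,0,1],[0,0,1],[0,0,1]],"yaw":[0,0,0,0,0],"jaw":[0,0,0,0,0]}'
python3 -m handwheel '{"dp":[[0,0,0.8],[0,0,0],[0,0,0],[0,0,0]],"yaw":[0,0,0,0],"jaw":[0,0,0,0]}'
python3 - <<'E'
from h import *
st=manip.get_state();im=grab_frame("wrist");np.save("w7.npy",im);save("w7",cv2.resize(im,(800,500),interpolation=cv2.INTER_CUBIC))
print(st["position"],st["tool_rot"],st["joint_positions"].round(2));np.savez("s7.npz",p=st["position"],q=st["tool_rot"])
E
```

```text
clock: 18.82
position: [496.3, -80.1, 240.0]
tool_rot: [0.989, 0.15, 0.001, -0.0]
ft_force: [0.5, 0.1, 0.5]
grip_width: 0.7
finger_force: 0.0
clock: 19.15
position: [496.2, -80.2, 269.8]
tool_rot: [0.989, 0.15, 0.0, -0.0]
ft_force: [-0.2, 0.7, -0.9]
grip_width: 0.2
finger_force: 0.0
[496.17109084 -80.22938823 269.80384529] [ 9.88725979e-01  1.49735929e-01  2.69065221e-04 -1.33298000e-04] [-0.21 -0.09  1.93  0.    1.3   1.06]
```

View pics/w7.png

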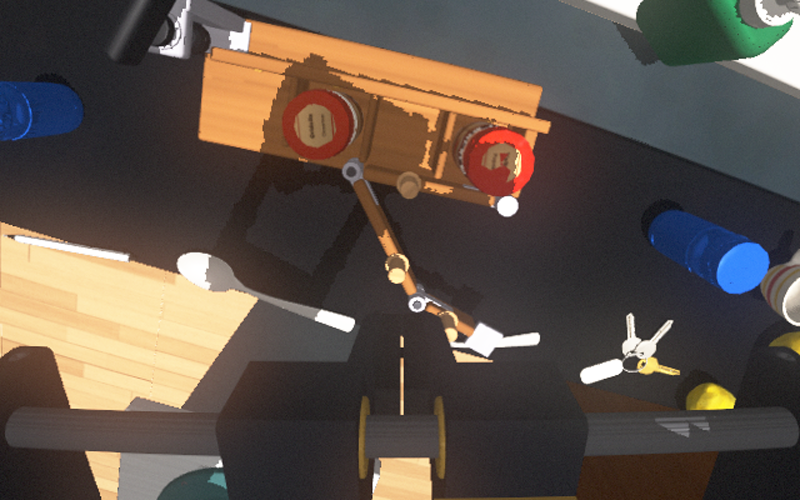

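Leaf A is shut (peg 408,186 in line with the post 507,207). B's pivot is at (352,171), pegB (397,268), pivot C (418,303), pegC (449,323). The wing is black from about (115,55) to (165,5).

Run:
```python
from h import *
s=np.load("s7.npz");c=cam("wrist",dict(position=s["p"],tool_rot=s["q"]))
r={}
for n,u,v,z in(("post",507,207,75),("pegA",408,184,98),("pivB",352,171,75),("pegB",397,272,98),("pivC",418,304,75),("pegC",451,328,98),("tongue",487,339,71),("wing end",112,50,165),("wing mid?",140,30,165),("jar",319,125,127),("jar2",499,162,127)):
    w=onz(c,(u/1.25,v/1.25),z);r[n]=rk(w,O,TH);print(n,w.round(1),r[n].round(1))
d=r["pivC"]-r["pivB"];t=np.arctan2(-d[0],d[1])%6.28;print("B abs",t,np.linalg.norm(d))
d=r["pegB"]-[-38,0];print("B by peg",np.arctan2(-d[0],d[1])%6.28,np.linalg.norm(d))
```

```text
post [ 523.8 -159.5   75. ] [ -39.6 -126.5]
pegA [521.8 -77.5  98. ] [-34.3 -44.6]
pivB [514.7 -34.8  75. ] [-37.5  -1.4]
pegB [453.9 -90.   98. ] [-103.1  -51. ]
pivC [ 422.2 -118.2   75. ] [-137.1  -76.3]
pegC [ 420.1 -146.2   98. ] [-141.8 -104.1]
tongue [ 405.7 -188.4   71. ] [-159.8 -144.8]
wing end [556.7 101.8 165. ] [ 16.4 130.8]
wing mid? [570.8  88.  165. ] [ 29.3 115.8]
jar [546.2 -10.2 127. ] [-4.  20.3]
jar2 [ 558.3 -127.6  127. ] [ -2.4 -97.8]
B abs 2.21564350003166 124.6040958468381
B by peg 2.2358321218169532 82.70461831855384
```

```bash
python3 - <<'E'
from h import *
p0=None
for i in range(19):
    a=2.22-0.1233*i
    d=np.array([-np.sin(a),np.cos(a)]);n=np.array([np.cos(a),np.sin(a)])
    if i==0: print("approach",wd([-38,0]+85*d-25*n,O,TH).round(1))
    w=wd([-38,0]+85*d-17*n,O,TH);print(i,round(a,3),w.round(1),((w-p0)/40).round(3) if p0 is not None else "");p0=w
E
python3 -m handwheel '{"dp":[[0,0,0],[0,0,0],[0,0,0],[0,0,0],[0,0,0]],"yaw":[0.12,0.12,0.12,0.12,0.12],"jaw":[0,0,0,0,0]}'
python3 -m handwheel '{"dp":[[0,0,0],[0,0,0],[0,0,0],[0,0,0],[0,0,0]],"yaw":[0.12,0.12,0.12,0.12,0.12],"jaw":[0,0,0,0,0]}'
python3 -m handwheel '{"dp":[[0,0,0],[0,0,0],[0,0,0],[0,0,0],[0,0,0]],"yaw":[0.12,0.12,0.12,0.12,0.12],"jaw":[0,0,0,0,0]}'
python3 -m handwheel '{"dp":[[0,0,0],[0,0,0],[0,0,0],[0,0,0]],"yaw":[0.12,0.09,0,0],"jaw":[0,0,0,0]}'
```

```text
approach [ 468.1 -109.1]
0 2.22 [ 462.7 -103.2] 
1 2.097 [454.5 -96.3] [-0.205  0.171]
2 1.973 [447.2 -88.5] [-0.182  0.195]
3 1.85 [441.  -79.8] [-0.157  0.216]
4 1.727 [435.8 -70.5] [-0.129  0.234]
5 1.604 [431.8 -60.6] [-0.099  0.248]
6 1.48 [429.1 -50.2] [-0.068  0.258]
7 1.357 [427.7 -39.7] [-0.036  0.265]
8 1.234 [427.6 -29. ] [-0.003  0.267]
9 1.11 [428.8 -18.4] [0.03  0.265]
10 0.987 [431.3  -8. ] [0.062 0.26 ]
11 0.864 [435.   2.] [0.094 0.25 ]
12 0.74 [440.   11.5] [0.124 0.237]
13 0.617 [446.1  20.3] [0.152 0.22 ]
14 0.494 [453.2  28.2] [0.178 0.199]
15 0.371 [461.2  35.3] [0.201 0.176]
16 0.247 [470.1  41.3] [0.221 0.15 ]
17 0.124 [479.6  46.1] [0.238 0.121]
18 0.001 [489.6  49.8] [0.251 0.091]
clock: 19.62
position: [494.9, -80.0, 267.4]
tool_rot: [0.899, 0.438, -0.002, -0.001]
ft_force: [0.1, -0.2, -0.6]
grip_width: 0.4
finger_force: 0.0
clock: 20.03
position: [494.9, -80.0, 267.4]
tool_rot: [0.73, 0.684, -0.001, -0.002]
ft_force: [-0.3, 0.0, 0.1]
grip_width: 0.4
finger_force: 0.0
clock: 20.45
position: [494.9, -80.0, 267.4]
tool_rot: [0.495, 0.869, -0.001, -0.002]
ft_force: [0.2, 0.0, -0.5]
grip_width: 0.7
finger_force: 0.0
clock: 20.78
position: [495.2, -80.2, 268.2]
tool_rot: [0.405, 0.914, -0.0, -0.002]
ft_force: [-1.0, -0.0, -0.0]
grip_width: 0.5
finger_force: 0.0
```

```bash
python3 -m handwheel '{"dp":[[-0.68,-0.72,0],[0,0,-1],[0,0,-1],[0,0,-1],[0,0,-1]],"yaw":[0,0,0,0,0],"jaw":[0,0,0,0,0]}'
python3 -m handwheel '{"dp":[[0,0,-0.5],[0,0,-0.23],[0,0,0],[0,0,0]],"yaw":[0,0,0,0],"jaw":[0,0,0,0]}'
```

```text
clock: 21.2
position: [468.4, -109.3, 108.4]
tool_rot: [0.405, 0.914, 0.0, 0.0]
ft_force: [0.1, -0.3, -0.6]
grip_width: 0.6
finger_force: 0.0
clock: 21.53
position: [469.2, -109.3, 81.3]
tool_rot: [0.404, 0.915, 0.0, -0.0]
ft_force: [0.6, 0.1, -0.6]
grip_width: 0.4
finger_force: 0.0
```

```bash
python3 -m handwheel '{"dp":[[-0.16,0.15,-0.04],[-0.205,0.17,0],[-0.18,0.195,0],[-0.16,0.215,0],[-0.13,0.235,0]],"yaw":[0,-0.123,-0.123,-0.123,-0.123],"jaw":[0,0,0,0,0]}'
python3 -m handwheel '{"dp":[[-0.1,0.25,0],[-0.07,0.26,0],[-0.035,0.265,0],[0,0.265,0],[0.03,0.265,0]],"yaw":[-0.123,-0.123,-0.123,-0.123,-0.123],"jaw":[0,0,0,0,0]}'
python3 -m handwheel '{"dp":[[0.06,0.26,0],[0.095,0.25,0],[0.125,0.235,0],[0.15,0.22,0],[0.18,0.2,0]],"yaw":[-0.123,-0.123,-0.123,-0.123,-0.123],"jaw":[0,0,0,0,0]}'
python3 -m handwheel '{"dp":[[0.1,0.09,0],[0.1,0.09,0],[0.11,0.075,0],[0.11,0.075,0],[0,0,0]],"yaw":[-0.06,-0.06,-0.06,-0.06,0],"jaw":[0,0,0,0,0]}'
python3 -m handwheel '{"dp":[[0.12,0.06,0],[0.12,0.06,0],[0,0,0],[0,0,0]],"yaw":[-0.06,-0.06,0,0],"jaw":[0,0,0,0]}'
```

```text
clock: 21.95
position: [436.9, -71.0, 81.8]
tool_rot: [0.617, 0.787, 0.001, 0.003]
ft_force: [2.5, -2.2, -1.1]
grip_width: 0.8
finger_force: 1.2
clock: 22.37
position: [429.5, -18.4, 81.7]
tool_rot: [0.826, 0.563, 0.001, 0.002]
ft_force: [0.2, -1.9, -1.1]
grip_width: 0.8
finger_force: 1.2
clock: 22.78
position: [453.8, 28.5, 81.6]
tool_rot: [0.958, 0.287, 0.001, 0.001]
ft_force: [-0.9, -3.7, 0.3]
grip_width: 0.4
finger_force: 1.2
clock: 23.2
position: [471.3, 41.9, 81.6]
tool_rot: [0.985, 0.172, 0.002, 0.0]
ft_force: [0.7, 0.3, 0.2]
grip_width: 0.4
finger_force: 0.0
clock: 23.53
position: [480.0, 46.4, 80.7]
tool_rot: [0.993, 0.115, 0.001, -0.0]
ft_force: [0.8, -0.6, 0.6]
grip_width: 0.6
finger_force: 0.0
```

Following nicely; now onto the stop.

```bash
python3 -m handwheel '{"dp":[[0.12,0.045,0],[0.12,0.045,0],[0,0,0],[0,0,0]],"yaw":[-0.06,-0.06,0,0],"jaw":[0,0,0,0]}'
python3 -m handwheel '{"dp":[[0.08,0,0],[0,0,0],[0,0,0]],"yaw":[0,0,0],"jaw":[0,0,0]}'
python3 -m handwheel '{"dp":[[0.08,0,0],[0,0,0],[0,0,0]],"yaw":[0,0,0],"jaw":[0,0,0]}'
```

```text
clock: 23.87
position: [489.1, 49.8, 80.0]
tool_rot: [0.998, 0.055, 0.001, -0.0]
ft_force: [-0.6, 0.5, 0.0]
grip_width: 0.5
finger_force: 0.0
clock: 24.12
position: [490.6, 49.9, 79.3]
tool_rot: [0.999, 0.055, -0.002, -0.0]
ft_force: [-5.8, 0.5, 3.5]
grip_width: 0.6
finger_force: 2.5
clock: 24.37
position: [491.2, 50.0, 78.9]
tool_rot: [0.999, 0.055, -0.004, -0.0]
ft_force: [-12.5, 2.2, 9.8]
grip_width: 0.3
finger_force: 6.1
```

```bash
python3 -m handwheel '{"dp":[[-0.4,0,0.1],[0,0,0.9],[0,0,1],[0,0,1],[0,0,1]],"yaw":[0,0,0,0,0],"jaw":[0,0,0,0,0]}'
python3 -m handwheel '{"dp":[[0,0,1],[0.3,0.7,0.3],[0.3,0.7,0.2],[0,0,0],[0,0,0]],"yaw":[0,0,0,0,0],"jaw":[0,0,0,0,0]}'
python3 - <<'E'
from h import *
st=manip.get_state();im=grab_frame("wrist");np.save("w8.npy",im);save("w8",cv2.resize(im,(800,500),interpolation=cv2.INTER_CUBIC))
print(st["position"],st["tool_rot"],st["joint_positions"].round(2));np.savez("s8.npz",p=st["position"],q=st["tool_rot"])
E
```

```text
clock: 24.78
position: [479.1, 49.7, 241.2]
tool_rot: [0.999, 0.055, 0.0, 0.0]
ft_force: [1.3, -0.3, 0.5]
grip_width: 0.2
finger_force: 0.0
clock: 25.2
position: [504.1, 106.6, 300.3]
tool_rot: [0.998, 0.055, 0.001, 0.0]
ft_force: [0.7, -0.1, -0.4]
grip_width: 0.9
finger_force: 0.0
[504.07028899 106.61026668 300.25155776] [9.98458556e-01 5.54935731e-02 9.86349157e-04 4.09286187e-05] [ 0.16 -0.08  1.86 -0.    1.35  1.62]
```

View pics/w8.png

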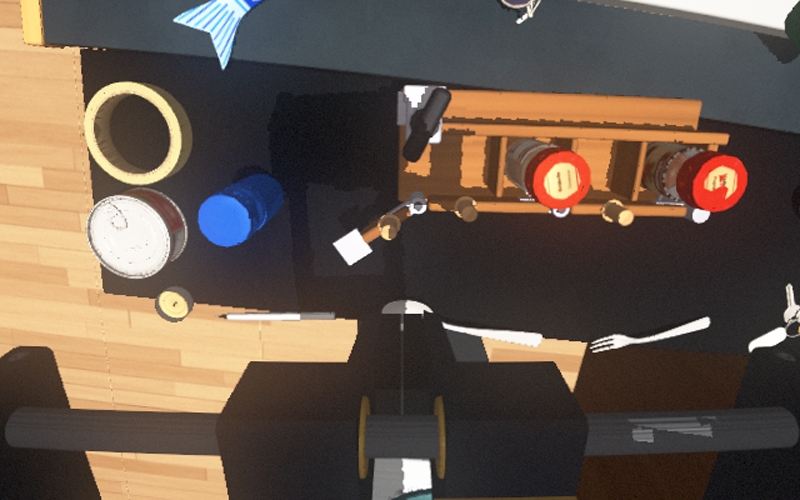

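A and B are shut in line; C sticks out (tongue 352,247). The black wing runs from about (440,92) to (413,157), so it points towards the end of the rack and would foul the gripper's body as C shuts. I'll locate it.

Run:
```python
from h import *
s=np.load("s8.npz");c=cam("wrist",dict(position=s["p"],tool_rot=s["q"]))
for n,u,v,z in(("pegA",615,213,98),("pegB",463,209,98),("pivC",418,203,75),("pegC",388,229,98),("tongue",352,247,71),("jar24",562,182,127),("jar98",719,180,127)):
    w=onz(c,(u/1.25,v/1.25),z);print(n,w.round(1),rk(w,O,TH).round(1))
a=onz(c,(440/1.25,90/1.25),163);b=onz(c,(412/1.25,158/1.25),163)
print(a,b,np.linalg.norm(a-b),"mid",(a+b)/2,rk((a+b)/2,O,TH),"dir deg world",np.degrees(np.arctan2(*(b-a)[1::-1])))
im=np.load("w8.npy");g=im.max(2)
for v in range(66,134,3): print(v,g[v,316:368:2])
```

```text
pegA [520.4 -68.7  98. ] [-34.9 -35.7]
pegB [509.3  56.7  98. ] [-34.8  90.2]
pivC [505.   92.1  75. ] [-35.9 125.8]
pegC [485.8 115.3  98. ] [-53.1 150.7]
tongue [457.6 145.7  71. ] [-78.4 183.4]
jar24 [544.2  -7.6 127. ] [-5.7 23. ]
jar98 [ 560.4 -127.1  127. ] [ -0.2 -97.5]
[595.87763983  92.99187227 163.        ] [553.13291644 105.05242165 163.        ] 44.413604094553314 mid [574.50527814  99.02214696 163.        ] [ 33.88402245 126.51116541] dir deg world 164.24343111378695
66 [37 40 39 34 42 42 41 42 39 42 43 43 41 48 47 46 51 50 53 53 60 55 58 71
 76 77]
69 [ 35  32  38  45 234 246 242 243 238 236 232 232 230 187 119 119 118 107
 173 203 147  57  47  54  51  54]
72 [ 39  36  66  99 248 254 255 255 254 254 255 255 126 126 130  81  49  59
  63  61  59  92 175 169 165 162]
75 [ 37  87 125 113 221 255 255 255 254 255 254 126 127 127 100  52  59  73
  85  87  79  69  83 225 224 224]
78 [ 36  88 126 114 115 120 255 255 254 255 247 123 125 113  48  56  67  79
  88  87  91  73  79 229 228 228]
81 [ 35  88 121 115 101 105 128 255 254 254 240 125 122  49  55  68  80  82
  90  93  77  6
[... 1199 characters left out ...]

  96 100  99  99 100  99  98 102]
117 [ 38  45  91  86  43  44  48  48  47  50  49  50 106 223 184 100 103 100
 102 103 100 102  98 101 100 103]
120 [ 38  48  89  60  46  43  46  50  48  44  46  62 219 222 190 100 104 104
 103 103 103 104 107 108 107 108]
123 [ 37  50  90  56  46  47  48  47  48  49  47 212 219 220  96 100 101 101
 100 100 100 101 105 100 106 102]
126 [ 38  54  96  98  48  46  47  49  53  44 170 226 226 226 107 105 103 105
 107 103 104 101 107 107 105 109]
129 [ 42  51 100 102 106 156 148  76  84 228 233 232 233 210 106 107 108 104
 105 109 107 111 109 108 110 108]
132 [ 43  51  96 103  99 169 233 234 233 234 234 233 232 234 203 109 106 111
 110 109 109 108 109 110 112 111]
```

```bash
python3 -m handwheel '{"dp":[[0.44,-0.05,0],[0.44,-0.05,0],[0.44,-0.05,0],[0.44,-0.05,0],[0,0,0]],"yaw":[0.123,0.123,0.123,0.123,0.123],"jaw":[50,50,50,50,50]}'
python3 -m handwheel '{"dp":[[0,0,0],[0,0,0],[0,0,0],[0,0,0],[0,0,0]],"yaw":[0.123,0.123,0.123,0.123,0.123],"jaw":[50,50,50,50,50]}'
python3 -m handwheel '{"dp":[[0,0,0],[0,0,0],[0,0,0],[0,0,0],[0,0,0]],"yaw":[0.123,0.123,0.123,0.123,0.123],"jaw":[50,50,50,50,50]}'
python3 -m handwheel '{"dp":[[0,0,0],[0,0,0],[0,0,0],[0,0,0],[0,0,0]],"yaw":[0.123,0.123,0.123,0.123,0.123],"jaw":[50,50,50,50,50]}'
python3 -m handwheel '{"dp":[[0,0,0],[0,0,0],[0,0,-0.8],[0,0,-0.8],[0,0,0]],"yaw":[0.123,0.12,0,0,0],"jaw":[50,50,50,50,50]}'
python3 -m handwheel '{"dp":[[0,0,0],[0,0,0]],"yaw":[0,0],"jaw":[50,50]}'
python3 - <<'E'
from h import *
print(manip.get_state()["joint_positions"].round(2))
E
```

```text
clock: 25.67
position: [575.1, 96.0, 297.7]
tool_rot: [0.935, 0.356, -0.001, 0.0]
ft_force: [-0.7, -0.2, 0.5]
grip_width: 31.4
finger_force: 0.0
clock: 26.08
position: [572.7, 96.3, 297.9]
tool_rot: [0.783, 0.622, -0.001, -0.0]
ft_force: [0.0, -0.5, -0.5]
grip_width: 49.9
finger_force: 0.0
clock: 26.5
position: [572.6, 96.4, 297.9]
tool_rot: [0.558, 0.83, -0.001, -0.001]
ft_force: [0.3, 0.1, -0.1]
grip_width: 49.7
finger_force: 0.0
clock: 26.92
position: [572.6, 96.4, 297.9]
tool_rot: [0.28, 0.96, -0.001, -0.001]
ft_force: [-0.3, -0.0, -0.4]
grip_width: 50.0
finger_force: 0.0
clock: 27.33
position: [568.5, 95.9, 227.4]
tool_rot: [0.165, 0.986, -0.002, -0.006]
ft_force: [-1.0, 1.1, -1.1]
grip_width: 50.0
finger_force: 0.0
clock: 27.5
position: [573.7, 97.1, 236.1]
tool_rot: [0.165, 0.986, -0.0, -0.0]
ft_force: [0.1, 0.6, 0.0]
grip_width: 49.8
finger_force: 0.0
[ 0.13  0.09  1.81 -0.    1.24 -1.11]
```

```bash
python3 -m handwheel '{"dp":[[0.02,0.04,-0.8],[0,0,-0.8],[0,0,-0.6],[0,0,-0.35],[0,0,0]],"yaw":[0,0,0,0,0],"jaw":[50,50,50,50,50]}' 15
python3 -m handwheel '{"dp":[[0,0,0],[0,0,0],[0,0,0],[0,0,0],[0,0,0]],"yaw":[0,0,0,0,0],"jaw":[50,20,5,5,5]}'
python3 -m handwheel '{"dp":[[0,0,0],[0,0,0],[0,0,0]],"yaw":[0,0,0],"jaw":[5,5,5]}'
```

```text
clock: 27.92
position: [573.3, 99.0, 131.8]
tool_rot: [0.165, 0.986, -0.001, -0.002]
ft_force: [-0.6, 0.2, -0.2]
grip_width: 50.1
finger_force: 0.0
clock: 28.33
position: [575.5, 99.5, 135.1]
tool_rot: [0.165, 0.986, 0.0, 0.001]
ft_force: [0.1, 0.3, 0.2]
grip_width: 25.4
finger_force: 0.0
clock: 28.58
position: [575.0, 98.7, 134.5]
tool_rot: [0.165, 0.986, -0.0, 0.001]
ft_force: [-1.3, -3.6, 5.8]
grip_width: 18.6
finger_force: 15.0
```

```bash
python3 -m handwheel '{"dp":[[0,0,0],[0,0,0],[0,0,0]],"yaw":[0,0,0],"jaw":[5,5,5]}'
python3 -m handwheel '{"dp":[[0,0,0],[0,0,0]],"yaw":[-0.1,-0.1],"jaw":[5,5]}'
python3 - <<'E'
from h import *
st=manip.get_state();print(st["ft_torque"],st["grip_width"])
E
```

```text
clock: 28.83
position: [575.0, 98.7, 134.5]
tool_rot: [0.165, 0.986, -0.0, 0.001]
ft_force: [-0.4, -4.3, 5.9]
grip_width: 18.5
finger_force: 15.0
clock: 29.0
position: [574.9, 98.6, 134.2]
tool_rot: [0.264, 0.964, -0.001, 0.001]
ft_force: [-0.8, -4.1, 3.3]
grip_width: 18.7
finger_force: 15.0
[-0.8429227   0.14949891  0.03548683] 18.6518981478987
```

```bash
python3 -m handwheel '{"dp":[[0,0,-0.015],[0,0,-0.006],[0,0,-0.006],[0,0,-0.006],[0,0,-0.006]],"yaw":[-0.12,-0.12,-0.12,-0.12,-0.12],"jaw":[5,5,5,5,5]}' 25
python3 -m handwheel '{"dp":[[0,0,-0.006],[0,0,-0.006],[0,0,-0.006],[0,0,-0.006],[0,0,-0.006]],"yaw":[-0.12,-0.12,-0.12,-0.12,-0.12],"jaw":[5,5,5,5,5]}'
python3 -m handwheel '{"dp":[[0,0,0],[0,0,0]],"yaw":[0,0],"jaw":[5,5]}'
python3 - <<'E'
from h import *
st=manip.get_state();print(st["ft_torque"],st["grip_width"])
E
```

```text
clock: 29.42
position: [574.6, 98.3, 132.9]
tool_rot: [0.538, 0.843, -0.001, 0.001]
ft_force: [-2.3, -5.3, 6.3]
grip_width: 17.5
finger_force: 25.0
clock: 29.83
position: [574.3, 98.3, 131.7]
tool_rot: [0.763, 0.646, -0.001, 0.001]
ft_force: [-3.3, -5.6, 8.2]
grip_width: 17.5
finger_force: 25.0
clock: 30.0
position: [574.2, 98.3, 131.7]
tool_rot: [0.761, 0.648, -0.001, 0.0]
ft_force: [-3.7, -6.0, 7.9]
grip_width: 17.5
finger_force: 25.0
[-1.01003849  0.67708085 -0.00791407] 17.541180344168243
```

```bash
python3 -m handwheel '{"dp":[[0,0,0],[0,0,0],[0,0,0.5],[0,0,1],[0,0,1]],"yaw":[0,0,0,0,0],"jaw":[50,50,50,50,50]}'
python3 -m handwheel '{"dp":[[0,-0.5,1],[0,-0.5,0.5],[0,-0.5,0],[0,0,0],[0,0,0]],"yaw":[0,0,0,0,0],"jaw":[0,0,0,0,0]}'
python3 - <<'E'
from h import *
st=manip.get_state();im=grab_frame("wrist");np.save("w9.npy",im)
print(st["position"],st["tool_rot"],st["joint_positions"].round(2));np.savez("s9.npz",p=st["position"],q=st["tool_rot"])
c=cam("wrist",st);g=im.max(2)
u,v=proj(c,[574.6,98.5,160]).round().astype(int);print(u,v)
for a in range(0,180,45):
    d=np.array([np.cos(np.radians(a)),np.sin(np.radians(a)),0])*25;print(a,proj(c,np.array([574.6,98.5,160])+d).round()-[u,v])
for y in range(v-45,v+46,3): print(''.join("@" if x<70 else "+" if x<105 else "." for x in g[y,u-60:u+60:2]))
E
```

```text
clock: 30.42
position: [572.5, 99.7, 228.9]
tool_rot: [0.761, 0.648, -0.002, -0.002]
ft_force: [1.3, 0.2, 0.2]
grip_width: 48.6
finger_force: 0.0
clock: 30.83
position: [574.5, 40.7, 287.8]
tool_rot: [0.762, 0.648, 0.0, -0.0]
ft_force: [0.1, 0.1, -0.5]
grip_width: 18.8
finger_force: 0.0
[574.4625226   40.6649149  287.80083672] [ 7.61892525e-01  6.47703234e-01  3.91655071e-04 -3.84714435e-04] [0.03 0.05 1.76 0.   1.33 0.19]
309 116
0 [33. -5.]
45 [ 20. -27.]
90 [ -6. -33.]
135 [-27. -19.]
@@@@@@@@@@@@@@@@@@@@@@@@@@@@@@@@@@@@@@@@@@@@@@@@@@@@@@@@@@@@
@@@@@@@@@@@@@@@@@@@@@@@@@@@@@@@@@@@@@@@@@@@@@@@@@@@@@@@@@@@@
@@@@@@@@@@@@@@@@@@@@@@@@@@@@@@@@@@@@@@@@@@@@@@@@@@@@@@@@@@@@
@@@@@@@@@@@@@@@@@@@@@@@@@@@@@@@@@@@@@@@@@@@@@@@@@@@@@@@@@@@@
@@@@@@@@@@@@@@@@@@@@@@@@@@@@@@@@@@@@@@++@@@@@@@@@@@@@@@@@@@@
@@@@@@@@@@@@@@@@@@@@@@@@@@@@@@@@@@@.+++++@@@@@@@@@@@@@@@@@@@
@@@@@@@@@@@@@@@@@@@@@@@@@@@@@@@@@@@++++++++@@@@@@@@@@@@@@@@@
@@@@@@@@@@@@@@@@@@@@@@@++..@@@@@@@@+++++++++@@@@@@@@@@@@@@@@
@@@@@@@@@@@@@@@@@@+.......+@@@@@@@@+++++...+@@@@@@@@@@@@@@@@
@@@@@@@@@@@@@@+++++++++++++@@@@@@@@.....++++@@@@@@@@@@@@@@
[... 583 characters left out ...]
@@@++++++++++++@@@@@@@@@@@@@@
..++++++++++++++++......++@@@@@@@@@++++++++++++@@@@@@@@@@@@@
+@@@++++++++++++++++++++++@@@@@@@@@++++++++++++@@@@@@@@@@@@@
++@@++++++++++++++++++++++@@@@@@@@+@++++++++++++@@@@@@@@@@@@
++@@@+++++++++++++++++++++@@@@@@@@+@++++++++++++@@@@@@@@@@@@
+++@@+++++++++++++++++++++@@@@@@@@+@++++++++++++@@@@@@@@@@@@
+++@@@+++++++++++++++++++++@@@@@@+++@++++++++++++@@@@@@@@@@@
++++@@++++++++++++++++++++++++++++++@++++++++++++@@@@@@@@@@+
++++@@@+++++++++++++++++++++++..+++++++....+++++++@+@@@+++++
+++++@@++++++++++++++...........+++++@+...........@@++@++@++
..++...@++++.....................++++@+...........@@@+@@@@++
++++++.++++......................+++++@+...........@++@@@+@@
```

The dark wing now stands vertical in the crop (about 82° in the world, 77° in the rack), nearly along the rack, so it's out of the way with the pad still some 2 mm up. Planning the C push.

```bash
python3 - <<'E'
from h import *
p0=None
for i in range(19):
    k=2.15-2.15*i/18;f=np.radians(33-58*i/18);n=np.array([np.cos(f),np.sin(f)])
    peg=np.array([-38,126])+30*np.array([np.cos(k),np.sin(k)])
    if i==0: print("approach",wd(peg-26*n,O,TH).round(1))
    w=wd(peg-16.5*n,O,TH);print(i,round(k,2),w.round(1),((w-p0)/40).round(3) if p0 is not None else "");p0=w
E
python3 -m handwheel '{"dp":[[-0.9,0.2,0],[-0.9,0.5,0],[-0.7,0.7,0],[-0.3,0.6,0],[0,0,0]],"yaw":[-0.12,-0.12,-0.12,-0.12,-0.12],"jaw":[0,0,0,0,0]}' 10
python3 -m handwheel '{"dp":[[0,0,0],[0,0,0],[0,0,0]],"yaw":[-0.12,-0.03,0],"jaw":[0,0,0]}'
```

```text
approach [463.9  99.6]
0 2.15 [471.4 105.5] 
1 2.03 [473.8 108.3] [0.06 0.07]
2 1.91 [476.4 110.7] [0.066 0.061]
3 1.79 [479.3 112.8] [0.072 0.052]
4 1.67 [482.3 114.6] [0.076 0.043]
5 1.55 [485.5 115.9] [0.079 0.033]
6 1.43 [488.8 116.8] [0.081 0.023]
7 1.31 [492.1 117.3] [0.082 0.012]
8 1.19 [495.3 117.4] [0.082 0.002]
9 1.07 [498.5 117.1] [ 0.08  -0.008]
10 0.96 [501.6 116.4] [ 0.077 -0.017]
11 0.84 [504.5 115.3] [ 0.073 -0.026]
12 0.72 [507.2 113.9] [ 0.068 -0.035]
13 0.6 [509.7 112.2] [ 0.062 -0.043]
14 0.48 [511.9 110.2] [ 0.055 -0.049]
15 0.36 [513.8 108. ] [ 0.047 -0.055]
16 0.24 [515.3 105.6] [ 0.039 -0.06 ]
17 0.12 [516.5 103.1] [ 0.03  -0.064]
18 0.0 [517.3 100.4] [ 0.021 -0.067]
clock: 31.3
position: [458.9, 124.8, 286.5]
tool_rot: [0.919, 0.393, -0.001, -0.002]
ft_force: [-0.7, 0.1, -0.1]
grip_width: 0.5
finger_force: 0.0
clock: 31.55
position: [461.4, 122.1, 286.5]
tool_rot: [0.946, 0.325, -0.001, -0.001]
ft_force: [0.2, -0.8, -0.9]
grip_width: 0.5
finger_force: 0.0
```

```bash
python3 -m handwheel '{"dp":[[0.06,-0.56,-0.5],[0,0,-1],[0,0,-1],[0,0,-1],[0,0,-1]],"yaw":[0,0,0,0,0],"jaw":[0,0,0,0,0]}'
python3 -m handwheel '{"dp":[[0,0,-0.5],[0,0,-0.2],[0,0,0],[0,0,0]],"yaw":[0,0,0,0],"jaw":[0,0,0,0]}'
python3 -m handwheel '{"dp":[[0.1,0.07,0],[0.1,0.07,0],[0,0,0]],"yaw":[0,0,0],"jaw":[0,0,0]}'
```

```text
clock: 31.97
position: [464.2, 98.8, 105.8]
tool_rot: [0.946, 0.325, -0.0, -0.0]
ft_force: [0.6, 0.9, -0.3]
grip_width: 0.6
finger_force: 0.0
clock: 32.3
position: [465.2, 98.8, 80.3]
tool_rot: [0.946, 0.325, -0.0, -0.0]
ft_force: [-0.1, 0.5, -0.5]
grip_width: 0.5
finger_force: 0.0
clock: 32.55
position: [474.4, 104.6, 81.7]
tool_rot: [0.946, 0.325, 0.001, 0.0]
ft_force: [-0.9, -0.7, 1.6]
grip_width: 0.7
finger_force: 0.5
```

```bash
python3 -m handwheel '{"dp":[[0.05,0.075,-0.04],[0.066,0.061,0],[0.072,0.052,0],[0.076,0.043,0],[0.079,0.033,0]],"yaw":[-0.056,-0.056,-0.056,-0.056,-0.056],"jaw":[0,0,0,0,0]}'
python3 -m handwheel '{"dp":[[0.081,0.023,0],[0.082,0.012,0],[0.082,0.002,0],[0.08,-0.008,0],[0.077,-0.017,0]],"yaw":[-0.056,-0.056,-0.056,-0.056,-0.056],"jaw":[0,0,0,0,0]}'
python3 -m handwheel '{"dp":[[0.073,-0.026,0],[0.068,-0.035,0],[0.062,-0.043,0],[0,0,0],[0,0,0]],"yaw":[-0.056,-0.056,-0.056,0,0],"jaw":[0,0,0,0,0]}'
```

```text
clock: 32.97
position: [486.3, 115.0, 79.4]
tool_rot: [0.982, 0.188, -0.0, -0.0]
ft_force: [-4.5, 0.7, 2.5]
grip_width: 0.5
finger_force: 2.1
clock: 33.38
position: [502.3, 116.0, 79.2]
tool_rot: [0.999, 0.049, -0.0, -0.001]
ft_force: [-4.3, 1.9, 0.8]
grip_width: 0.8
finger_force: 1.9
clock: 33.8
position: [511.1, 111.4, 79.1]
tool_rot: [0.999, -0.033, 0.0, -0.0]
ft_force: [-2.0, 2.7, 0.2]
grip_width: 0.8
finger_force: 1.2
```

```bash
python3 -m handwheel '{"dp":[[0.045,-0.052,0],[0.047,-0.055,0],[0.039,-0.06,0],[0,0,0],[0,0,0]],"yaw":[-0.056,-0.056,-0.056,0,0],"jaw":[0,0,0,0,0]}'
python3 -m handwheel '{"dp":[[0.03,-0.064,0],[0.021,-0.067,0],[0,0,0],[0,0,0]],"yaw":[-0.056,-0.056,0,0],"jaw":[0,0,0,0]}'
python3 -m handwheel '{"dp":[[0.02,-0.05,0],[0,0,0],[0,0,0]],"yaw":[0,0,0],"jaw":[0,0,0]}'
```

```text
clock: 34.22
position: [516.2, 104.5, 78.8]
tool_rot: [0.993, -0.116, 0.0, -0.0]
ft_force: [-2.1, 1.8, 0.8]
grip_width: 0.8
finger_force: 1.5
clock: 34.55
position: [517.8, 99.8, 78.7]
tool_rot: [0.985, -0.172, -0.0, -0.001]
ft_force: [-3.3, 5.2, 1.6]
grip_width: 0.6
finger_force: 2.4
clock: 34.8
position: [517.8, 98.8, 78.5]
tool_rot: [0.985, -0.172, -0.001, -0.001]
ft_force: [-4.9, 8.8, 2.8]
grip_width: 0.3
finger_force: 4.1
```

```bash
python3 -m handwheel '{"dp":[[0.02,-0.05,0],[0,0,0],[0,0,0]],"yaw":[0,0,0],"jaw":[0,0,0]}'
python3 -m handwheel '{"dp":[[0.02,-0.05,0],[0,0,0],[0,0,0]],"yaw":[0,0,0],"jaw":[0,0,0]}'
```

```text
clock: 35.05
position: [517.7, 97.6, 78.4]
tool_rot: [0.985, -0.172, -0.002, -0.002]
ft_force: [-8.1, 12.3, 4.2]
grip_width: 0.7
finger_force: 5.7
clock: 35.3
position: [517.7, 96.4, 78.2]
tool_rot: [0.985, -0.172, -0.003, -0.002]
ft_force: [-10.5, 15.0, 4.2]
grip_width: 0.4
finger_force: 7.4
```

```bash
python3 -m handwheel '{"dp":[[-0.45,0.16,0],[0,0,0.9],[0,0,1],[0,0,1],[0,0,1]],"yaw":[0,0,0,0,0],"jaw":[0,0,0,0,0]}'
python3 -m handwheel '{"dp":[[0,0,1],[0,0,0.6],[0,0,0],[0,0,0],[0,0,0]],"yaw":[0.12,0.12,0.12,0.08,0],"jaw":[0,0,0,0,0]}'
python3 - <<'E'
from h import *
st=manip.get_state();im=grab_frame("wrist");np.save("wa.npy",im);save("wa",cv2.resize(im[30:230,220:600],(800,421),interpolation=cv2.INTER_CUBIC))
print(st["position"],st["tool_rot"],st["joint_positions"].round(2));np.savez("sa.npz",p=st["position"],q=st["tool_rot"])
E
```

```text
clock: 35.72
position: [502.7, 99.0, 236.5]
tool_rot: [0.985, -0.171, 0.001, 0.0]
ft_force: [0.6, 0.1, -0.4]
grip_width: 0.5
finger_force: 0.0
clock: 36.13
position: [503.6, 99.0, 300.2]
tool_rot: [0.999, 0.048, 0.002, 0.0]
ft_force: [0.3, 0.9, -0.6]
grip_width: 0.7
finger_force: 0.0
[503.64822402  99.00918789 300.16903845] [9.98832977e-01 4.82462221e-02 2.20844752e-03 3.28495544e-04] [ 0.15 -0.08  1.87 -0.    1.35  1.62]
```

View pics/wa.png

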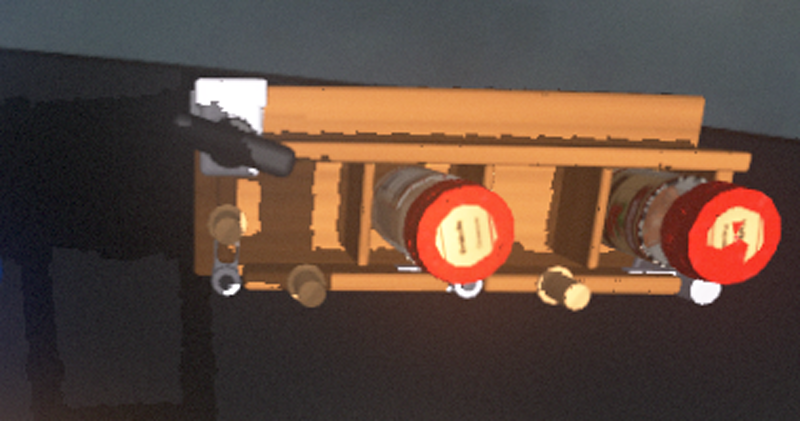

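All three leaves are shut: pegC (227,222) lies square above its pivot (227,280), and pegs A and B are in line with the rails. The jars are upright, and the wing runs from (180,120) to (293,160), about 77° in the world. Now the clamp.

```bash
python3 - <<'E'
from h import *
s=np.load("sa.npz");c=cam("wrist",dict(position=s["p"],tool_rot=s["q"]))
for n,u,v,z in(("pivC",227,281,75),("pegC",229,216,98),("pegB",305,288,98),("pegA",575,295,98),("wingL",183,121,162),("wingR",290,160,162)):
    w=onz(c,(220+u*.475,30+v*.475),z);print(n,w.round(1),rk(w,O,TH).round(1))
E
python3 -m handwheel '{"dp":[[0.44,0,0],[0.44,0,0],[0.44,0,0],[0.44,0,0],[0,0,0]],"yaw":[0.12,0.12,0.12,0.12,0.12],"jaw":[50,50,50,50,50]}' 25
python3 -m handwheel '{"dp":[[0,0,0],[0,0,0],[0,0,0],[0,0,0],[0,0,0]],"yaw":[0.12,0.12,0.12,0.12,0.12],"jaw":[50,50,50,50,50]}'
python3 -m handwheel '{"dp":[[0,0,-1],[0,0,-1],[0,0,-0.5],[0,0,0],[0,0,0]],"yaw":[0.11,0,0,0,0],"jaw":[50,50,50,50,50]}'
```

```text
pivC [503.1  91.3  75. ] [-37.9 125.2]
pegC [539.2  94.5  98. ] [ -1.7 125.2]
pegB [508.5  54.6  98. ] [-35.8  88.1]
pegA [518.4 -77.7  98. ] [-37.7 -44.6]
wingL [580.9 117.2 162. ] [ 41.9 144. ]
wingR [570.9  76.3 162. ] [ 28.2 104.2]
clock: 36.6
position: [575.4, 98.9, 297.5]
tool_rot: [0.94, 0.341, 0.0, 0.001]
ft_force: [-0.4, 0.2, -0.2]
grip_width: 31.7
finger_force: 0.0
clock: 37.02
position: [573.0, 99.0, 297.7]
tool_rot: [0.797, 0.604, -0.0, 0.0]
ft_force: [0.1, -0.9, -0.0]
grip_width: 49.5
finger_force: 0.0
clock: 37.43
position: [571.9, 99.0, 196.8]
tool_rot: [0.764, 0.645, -0.002, -0.001]
ft_force: [0.6, 0.3, 0.8]
grip_width: 50.2
finger_force: 0.0
```

```bash
python3 -m handwheel '{"dp":[[0.04,0,-0.7],[0,0,-0.6],[0,0,-0.35],[0,0,0],[0,0,0]],"yaw":[0,0,0,0,0],"jaw":[50,50,50,50,50]}' 25
python3 -m handwheel '{"dp":[[0,0,0],[0,0,0],[0,0,0],[0,0,0],[0,0,0]],"yaw":[0,0,0,0,0],"jaw":[40,20,5,5,5]}'
python3 -m handwheel '{"dp":[[0,0,0],[0,0,0],[0,0,0]],"yaw":[0,0,0],"jaw":[5,5,5]}'
```

```text
clock: 37.85
position: [575.7, 99.4, 134.0]
tool_rot: [0.764, 0.645, 0.001, 0.001]
ft_force: [1.2, -0.2, 0.1]
grip_width: 49.8
finger_force: 0.0
clock: 38.27
position: [574.6, 99.4, 133.2]
tool_rot: [0.764, 0.645, 0.0, 0.0]
ft_force: [-4.7, 1.0, 2.8]
grip_width: 18.8
finger_force: 4.8
clock: 38.52
position: [574.5, 99.4, 134.1]
tool_rot: [0.764, 0.645, 0.0, 0.0]
ft_force: [-3.9, -0.8, 8.2]
grip_width: 11.4
finger_force: 57.8
```

```bash
python3 -m handwheel '{"dp":[[0,0,-0.01],[0,0,-0.006],[0,0,-0.006]],"yaw":[-0.12,-0.12,-0.12],"jaw":[5,5,5]}' 25
python3 -m handwheel '{"dp":[[0,0,-0.006],[0,0,-0.006],[0,0,-0.006],[0,0,-0.006],[0,0,-0.006]],"yaw":[-0.12,-0.12,-0.12,-0.12,-0.12],"jaw":[5,5,5,5,5]}'
python3 -m handwheel '{"dp":[[0,0,-0.006],[0,0,-0.006],[0,0,-0.006],[0,0,-0.006],[0,0,-0.006]],"yaw":[-0.12,-0.12,-0.12,-0.12,-0.12],"jaw":[5,5,5,5,5]}'
python3 -m handwheel '{"dp":[[0,0,-0.006],[0,0,-0.006],[0,0,-0.006],[0,0,-0.006],[0,0,0]],"yaw":[-0.12,-0.12,-0.12,-0.12,0],"jaw":[5,5,5,5,5]}'
python3 - <<'E'
from h import *
st=manip.get_state();print(st["ft_torque"],st["grip_width"],st["joint_positions"].round(2))
E
```

```text
clock: 38.77
position: [574.7, 99.3, 133.4]
tool_rot: [0.869, 0.496, 0.0, 0.0]
ft_force: [-4.7, -0.8, 9.9]
grip_width: 11.7
finger_force: 57.8
clock: 39.18
position: [575.0, 99.0, 132.3]
tool_rot: [0.976, 0.217, 0.001, 0.0]
ft_force: [-2.6, -1.9, 9.0]
grip_width: 11.7
finger_force: 57.8
clock: 39.6
position: [575.0, 98.7, 131.2]
tool_rot: [0.997, -0.081, 0.001, 0.001]
ft_force: [-3.7, -2.3, 8.7]
grip_width: 12.0
finger_force: 57.9
clock: 40.02
position: [574.9, 98.4, 130.3]
tool_rot: [0.949, -0.316, 0.001, 0.001]
ft_force: [-3.0, -4.7, 10.7]
grip_width: 11.7
finger_force: 57.9
[-0.59231614  0.95744896 -0.04826787] 11.678576109921442 [ 0.13  0.18  1.91 -0.    1.05  2.34]
```

```bash
python3 -m handwheel '{"dp":[[0,0,0],[0,0,0],[0,0,0],[0,0,0.7],[0,0,0.7]],"yaw":[0,0,0,0,0],"jaw":[50,50,50,50,50]}' 25
python3 -m handwheel '{"dp":[[0,0,0.1],[0,0,0],[0,0,0],[0,0,0],[0,0,0]],"yaw":[0,0.1208,0.1208,0.1208,0.1208],"jaw":[50,50,50,50,50]}'
python3 -m handwheel '{"dp":[[0,0,0],[0,0,0],[0,0,0],[0,0,0],[0,0,0]],"yaw":[0.1208,0.1208,0.1208,0.1208,0.1208],"jaw":[50,50,50,50,50]}'
python3 -m handwheel '{"dp":[[0,0,0],[0,0,0],[0,0,0],[0,0,0],[0,0,0]],"yaw":[0.1208,0.1208,0.1208,0.1208,0.1208],"jaw":[50,50,50,50,50]}'
python3 -m handwheel '{"dp":[[0,0,0],[0,0,0],[0,0,0],[0,0,0],[0,0,0]],"yaw":[0.1208,0.1208,0.1208,0.1208,0.1208],"jaw":[50,50,50,50,50]}'
python3 -m handwheel '{"dp":[[0,0,0],[0,0,0],[0,0,0],[0,0,0],[0,0,0]],"yaw":[0.1208,0.1208,0.1208,0.1208,0.1208],"jaw":[50,50,50,50,50]}'
python3 -m handwheel '{"dp":[[0,0,0],[0,0,0],[0,0,0],[0,0,0]],"yaw":[0.1208,0.1208,0,0],"jaw":[50,50,50,50]}'
```

```text
clock: 40.43
position: [572.0, 98.9, 181.9]
tool_rot: [0.95, -0.313, -0.003, 0.002]
ft_force: [0.4, 0.0, 0.4]
grip_width: 42.7
finger_force: 0.0
clock: 40.85
position: [573.9, 99.1, 187.2]
tool_rot: [0.997, -0.074, -0.001, 0.0]
ft_force: [0.4, 0.3, 0.3]
grip_width: 50.2
finger_force: 0.0
clock: 41.27
position: [573.8, 99.1, 186.9]
tool_rot: [0.974, 0.226, -0.001, 0.0]
ft_force: [0.3, -0.3, -1.5]
grip_width: 50.0
finger_force: 0.0
clock: 41.68
position: [573.8, 99.1, 186.9]
tool_rot: [0.863, 0.506, -0.001, -0.0]
ft_force: [-0.2, -0.2, 0.7]
grip_width: 50.1
finger_force: 0.0
clock: 42.1
position: [573.8, 99.1, 186.9]
tool_rot: [0.673, 0.739, -0.001, -0.0]
ft_force: [-0.4, 0.7, -0.3]
grip_width: 50.0
finger_force: 0.0
clock: 42.52
position: [573.8, 99.1, 186.9]
tool_rot: [0.423, 0.906, -0.001, -0.001]
ft_force: [1.0, 0.5, -0.0]
grip_width: 50.2
finger_force: 0.0
clock: 42.85
position: [574.0, 99.2, 187.3]
tool_rot: [0.315, 0.949, -0.0, -0.001]
ft_force: [-0.2, -0.1, -1.3]
grip_width: 50.0
finger_force: 0.0
```

```bash
python3 -m handwheel '{"dp":[[0.01,-0.01,-0.6],[0,0,-0.5],[0,0,-0.32],[0,0,0],[0,0,0]],"yaw":[0,0,0,0,0],"jaw":[50,50,50,50,50]}' 25
python3 -m handwheel '{"dp":[[0,0,0],[0,0,0],[0,0,0],[0,0,0],[0,0,0]],"yaw":[0,0,0,0,0],"jaw":[40,20,5,5,5]}'
python3 -m handwheel '{"dp":[[0,0,0],[0,0,0],[0,0,0]],"yaw":[0,0,0],"jaw":[5,5,5]}'
```

```text
clock: 43.27
position: [574.1, 98.8, 130.3]
tool_rot: [0.314, 0.949, -0.001, -0.001]
ft_force: [-0.3, -0.2, -0.1]
grip_width: 50.2
finger_force: 0.0
clock: 43.68
position: [575.3, 99.0, 132.1]
tool_rot: [0.314, 0.95, 0.0, 0.001]
ft_force: [-0.6, 0.1, -1.0]
grip_width: 18.8
finger_force: 0.0
clock: 43.93
position: [574.8, 98.5, 131.8]
tool_rot: [0.314, 0.95, -0.0, 0.0]
ft_force: [-2.5, -2.0, 4.2]
grip_width: 11.7
finger_force: 25.0
```

```bash
python3 -m handwheel '{"dp":[[0,0,-0.006],[0,0,-0.006],[0,0,-0.006],[0,0,-0.006],[0,0,-0.006]],"yaw":[-0.12,-0.12,-0.12,-0.12,-0.12],"jaw":[5,5,5,5,5]}' 25
python3 -m handwheel '{"dp":[[0,0,-0.006],[0,0,0],[0,0,0]],"yaw":[-0.12,-0.02,0],"jaw":[5,5,5]}'
python3 -m handwheel '{"dp":[[0,0,0],[0,0,0],[0,0,0],[0,0,0.7],[0,0,0.8]],"yaw":[0,0,0,0,0],"jaw":[50,50,50,50,50]}'
python3 -m handwheel '{"dp":[[0,0,0.9],[-0.7,0,0.6],[-0.7,0,0.7],[-0.5,0,0],[0,0,0]],"yaw":[0,0,0,0,0],"jaw":[50,50,50,50,50]}'
python3 - <<'E'
from h import *
st=manip.get_state();im=grab_frame("wrist");np.save("wb.npy",im)
print(st["position"],st["tool_rot"]);c=cam("wrist",st);g=im.max(2)
u,v=proj(c,[574.6,98.5,152]).round().astype(int);print(u,v)
for a in range(0,180,30):
    d=np.array([np.cos(np.radians(a)),np.sin(np.radians(a)),0])*25;print(a,proj(c,np.array([574.6,98.5,152])+d).round()-[u,v])
for y in range(max(v-45,0),v+46,4): print(y,''.join("@" if x<70 else "+" if x<105 else "." for x in g[y,max(u-60,0):u+60:2]))
for n,r,z in(("pegA",(-38,-46),98),("pegB",(-38,85),98),("pegC",(-8,126),98),("jar1",(-3,-98),127),("jar2",(-5,23),127)):
    w=wd(r,O,TH);q=proj(c,[*w,z]).round().astype(int);print(n,q,im[q[1],q[0]] if 0<=q[1]<400 and 0<=q[0]<640 else "")
E
```

```text
clock: 44.35
position: [574.5, 98.2, 130.7]
tool_rot: [0.582, 0.813, -0.001, 0.0]
ft_force: [-3.4, -3.0, 5.1]
grip_width: 12.0
finger_force: 25.0
clock: 44.6
position: [574.4, 98.2, 130.5]
tool_rot: [0.636, 0.772, -0.001, 0.0]
ft_force: [-2.9, -3.5, 6.2]
grip_width: 11.9
finger_force: 25.0
clock: 45.02
position: [572.3, 98.8, 186.9]
tool_rot: [0.636, 0.772, -0.003, -0.003]
ft_force: [-0.5, 0.6, 0.8]
grip_width: 42.7
finger_force: 0.0
clock: 45.43
position: [497.5, 99.4, 280.5]
tool_rot: [0.635, 0.772, 0.002, 0.001]
ft_force: [0.3, 0.2, -0.3]
grip_width: 50.1
finger_force: 0.0
[497.45779603  99.43638937 280.47269443] [0.63546729 0.77212559 0.00155401 0.00099025]
412 206
0 [28.  5.]
30 [29. -9.]
60 [ 22. -22.]
90 [  8. -28.]
120 [ -8. -27.]
150 [-22. -19.]
161 ++++++++++++++++.+++++++@++++@@@+++@++++++++++++++++++++++++
165 +++++++++++++++++++++++@@++++++++@++@+++++++++++++++++++++++
169 ....++++++@@@++.+++++.++.++@@+++++++++++++++++++++++++++++++
173 ++++.+++++++++...@@@@@@@+@@@@@@@++++++++++++++++++++++++++++
177 .....+++++++++.+@@@@++@@@@@@@@@@@@++++++++++++++++++++++++++
181 ......
[... 604 characters left out ...]
@@@+@@@@++++++@++++++@+@@+++@@+++@+
221 +++++++@+++...........@@@@@@+@@@@+++++++@+++++@+++++@@+@+@@+
225 ++++++++++............++@@@@+@@@+++@+++++++++++++@@@@@......
229 ++++++++++...........++++@@+@@@@++++@@@++++@+++@@@@..+++++++
233 ++++++++++...........++++++@++++++++++++++++@@@@@+.+++++++++
237 .....................@+++++++++++++++++++++.@@@@@.++++++++++
241 +++++++++...........++++++++++@++++++@+++++..@@@+.++++++++++
245 +++++++++...........@+@++++++++++++++++++++@....+.++++++++++
249 ++++++++............@@@@++++@@++++@+++++@@+++......+++++++++
pegA [308 326] [235 183 124]
pegB [320 219] [243 194 129]
pegC [356 183] [118  86  60]
jar1 [335 383] [242 192 131]
jar2 [347 291] [238 196 133]
```

```bash
python3 -c "
from workcell import job
print(job.job_done())"
```

```text
the job is handed in; nothing more can be done
None
```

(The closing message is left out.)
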